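# Pack the spice caddy and clamp its sliding stop

## Task

Pack all the spice tins on the worktop into the wooden caddy: swing the green hold-down bar well out of the way and turn the red clamp knob anticlockwise to free the sliding stop, slide the stop back to make room, and with the knob still slack stand every tin upright on the caddy's floor in one row in the channel. Then slide the stop up until the tins stand snug between it and the end wall with no play, turn the knob clockwise fully tight, swing the bar fully home over the tins, and let go. Leave the mixer, bowl, egg beater, honey dipper and canister where they are.

Things in the scene. Friction and masses are not known exactly. Their poses are not given: they have to be found in the camera images.
- caddy: fixed wooden caddy, base 330 x 152 x 6 mm. Origin: worktop level, under the end wall's inner face, on the channel's centre line; x along the channel away from the end wall, y to the bar's swing side. Channel: x 0 to 270 mm, 48 mm wide, floor z=6, side walls 5 mm thick to z=19; end wall to z=41. Stop's rail at y=-85, 24 wide, top z=20, parallel to it. Bar pivot post at x=-28, y=0
- stop (a joint): position of the sliding stop, m: the clear length of channel between the end wall's inner face and the stop's plate (0 to 0.215). It slides along the caddy's x; while the knob is tight it is braked on its rail, with the knob slack it takes about 2 N to move, e.g. by the gripped knob
- stop_face (a point): middle of the stop plate's face that looks at the end wall, on the channel's centre line, 26 mm above the worktop; axes as the caddy's. Plate 42 mm wide, 8 thick, top 42 mm above the worktop; an arm joins it to a grey block (50 x 44 mm, top at 40 mm) on the rail
- knob (a joint): angle of the clamp knob, rad, about a vertical axis: 0 is fully tight (start: within 0.08), grows anticlockwise seen from above, end stop at 1.4; the brake is off beyond about 0.75; turning takes about 0.3 N m
- knob_grip (a point): where to pinch the clamp knob: on its axis, 68 mm above the worktop, 12 mm beyond the stop face, 85 mm to the caddy's -y side. Red upright blade 40 mm long along this point's x, 12 thick along its y, from 46 to 76 mm above the worktop, on a black disc 40 mm wide; it rides on the stop. The point turns with the knob; at joint value 0 its x lies along the caddy's x
- bar (a joint): angle of the hold-down bar, rad, about the vertical pivot at the caddy's x=-28 mm, y=0: 0 is fully home, lying over the middle of the channel (start: within 0.05), grows as it swings out to the caddy's +y side, end stop at 1.75; it stays where it is left
- bar_grip (a point): middle of the black round grip peg on the bar, 16 mm diameter, 160 mm from the pivot, standing from 64 to 100 mm above the worktop (this point at 84 mm). The green bar is 215 mm long (207 mm beyond the pivot), 16 mm wide, from 56 to 64 mm above the worktop
- tin_red: closed round aluminium spice tin with a red lid, 44 mm diameter, 42 mm tall, 120 g; origin at the centre of its underside, z up along its axis. May be absent in some runs (then its state is None)
- tin_yellow: closed round aluminium spice tin with a yellow lid, 44 mm diameter, 42 mm tall, 120 g; origin at the centre of its underside, z up along its axis. May be absent in some runs (then its state is None)
- tin_green: closed round aluminium spice tin with a green lid, 44 mm diameter, 42 mm tall, 120 g; origin at the centre of its underside, z up along its axis. May be absent in some runs (then its state is None)
- tin_blue: closed round aluminium spice tin with a blue lid, 44 mm diameter, 42 mm tall, 120 g; origin at the centre of its underside, z up along its axis. May be absent in some runs (then its state is None)
- mixer: grey electric hand mixer lying on the worktop, body about 200 x 85 x 125 mm high, its whisks reaching 250 mm along +x from the origin at the centre of the body's underside; a bystander
- bowl: clear glass bowl, 170 mm rim diameter, 75 mm high, origin at the centre of its underside; a bystander
- beater: aluminium crank egg beater lying along its x axis, about 250 mm long, 60 mm wide and 50 mm high, origin at its middle on the worktop; a bystander
- dipper: wooden honey dipper lying along its x axis, 155 mm long, grooved head 26 mm thick at +x, origin on the worktop near its middle; a bystander
- canister: clear plastic canister with white lid clipped down by a grey latch, 106 mm diameter, 133 mm tall, origin at the centre of its underside; a bystander
Things that resemble listed ones, but are neither listed nor needed, are in the scene too. What is shaped like the tin_yellow but black, orange or pink is not meant.

How it is judged:
On the way, in this order (a step that is already met when the one before it is completed fails the run):
1. the hold-down bar is swung out (over 0.9 rad) and the clamp knob is slack (over 0.9 rad) (value of joint each of bar, knob above 0.9 rad), for 0.2 s.
2. every tin stands in the channel between the end wall and the stop, the knob still slack (x of each of tin_red, tin_yellow, tin_green, tin_blue in the frame of caddy above 0.015 m and x of each of tin_red, tin_yellow, tin_green, tin_blue in the frame of stop_face below -0.015 m and y of tin_red in the frame of caddy between -0.008 and 0.008 m and z of each of tin_red, tin_yellow, tin_green, tin_blue in the frame of caddy below 0.012 m and angle between each of tin_red, tin_yellow, tin_green, tin_blue's own z axis and vertical below 0.12 rad and y of tin_yellow in the frame of caddy between -0.008 and 0.008 m and y of tin_green in the frame of caddy between -0.008 and 0.008 m and y of tin_blue in the frame of caddy between -0.008 and 0.008 m and value of joint knob above 0.8 rad), for 0.2 s.
3. the stop is up against the row (play under 6 mm) and the knob is tight (under 0.2 rad) (x of each of tin_red, tin_yellow, tin_green, tin_blue in the frame of caddy above 0.015 m and x of each of tin_red, tin_yellow, tin_green, tin_blue in the frame of stop_face below -0.015 m and y of tin_red in the frame of caddy between -0.008 and 0.008 m and z of each of tin_red, tin_yellow, tin_green, tin_blue in the frame of caddy below 0.012 m and angle between each of tin_red, tin_yellow, tin_green, tin_blue's own z axis and vertical below 0.12 rad and y of tin_yellow in the frame of caddy between -0.008 and 0.008 m and y of tin_green in the frame of caddy between -0.008 and 0.008 m and y of tin_blue in the frame of caddy between -0.008 and 0.008 m and linear speed of each of tin_red, tin_yellow, tin_green, tin_blue below 0.02 m/s and (height (world z) of any of tin_red, tin_yellow above -5 m or value of joint stop below 0.094 m) and (height (world z) of any of tin_red, tin_green above -5 m or value of joint stop below 0.094 m) and (height (world z) of any of tin_red, tin_blue above -5 m or value of joint stop below 0.094 m) and (height (world z) of any of tin_yellow, tin_green above -5 m or value of joint stop below 0.094 m) and (height (world z) of any of tin_yellow, tin_blue above -5 m or value of joint stop below 0.094 m) and (height (world z) of any of tin_green, tin_blue above -5 m or value of joint stop below 0.094 m) and (height (world z) of tin_red above -5 m or value of joint stop below 0.138 m) and (height (world z) of tin_yellow above -5 m or value of joint stop below 0.138 m) and (height (world z) of tin_green above -5 m or value of joint stop below 0.138 m) and (height (world z) of tin_blue above -5 m or value of joint stop below 0.138 m) and value of joint stop below 0.182 m and value of joint knob below 0.2 rad), for 0.2 s.
At the end, for the whole second after the job is handed in: Every present tin stands upright, at rest on the channel floor between end wall and stop, within 8 mm of the centre line; stop length at most 44 mm x tins + 6 mm; knob within 0.2 rad of tight, bar within 0.12 rad of home (all of step 3 and value of joint bar below 0.12 rad); the robot touches nothing.
It fails at once if the mixer is shifted by more than 5 cm (distance of mixer from where it was at the start of the episode above 0.05 m).
It fails at once if the bowl is shifted by more than 5 cm (distance of bowl from where it was at the start of the episode above 0.05 m).
It fails at once if the beater is shifted by more than 5 cm (distance of beater from where it was at the start of the episode above 0.05 m).
It fails at once if the dipper is shifted by more than 8 cm (distance of dipper from where it was at the start of the episode above 0.08 m).
It fails at once if the canister is shifted by more than 5 cm (distance of canister from where it was at the start of the episode above 0.05 m).
Of tin_red, tin_yellow, tin_green, tin_blue only 2 to 4 are there at a start; the rules pass over those that are not, and their reading is None.
At some moment in a run one of tin_red, tin_yellow, tin_green, tin_blue may be knocked a few centimetres aside while the robot is not near it.
Once in a run the grip may slacken for a moment while it holds something.
It also fails if it takes over 210 s, if anything falls off the work surface, if the arm or the gripper's body presses on something with over 40 N, if the wrist force passes 120 N, or if a joint passes its speed limit or range.

## Robot

A 6-joint arm with a two-finger parallel gripper is mounted at the origin on the work surface. World frame = base frame: x ahead of the robot, y to its left, z up, the work surface at z = 0. Lengths are in m, angles in rad, forces in N, time in s.
With the tool pointing down it reaches from about 0.35 to 0.8 m from the base axis. Payload 7.3 kg.
Tool frame: the origin (TCP) lies on the centre line of the jaws, within the pads' length; the fingertips stand 19 mm ahead of it and the grasp point (between the pads) is the TCP; z points along the fingers, y is the line along which they close (so a half turn about z gives the same grasp; the last joint's range is limited). The gripper opens to 85 mm and grips with 20 to 120 N. Pads are 22 mm wide; open, the fingers measure 114 mm over their backs; the gripper's body (76 mm by 85 mm) begins 54 mm behind the grasp point. The pads swing forward as they close: fully open they stand 13 mm farther back than shut.
Start: joints at [-1.246, 0.342, 1.524, -0, 1.275, -0.146], TCP at [0.238, -0.468, 0.25] pointing down, gripper open.
Joint ranges: [-2.53, 2.53], [-0.77, 2.02], [0.04, 2.7], [-1, 4.14], [0.28, 2.66], [-3.11, 3.11]. Speed limits (rad/s): [2.57, 2.57, 3.14, 3.14, 3.14, 3.14].

## Interface

Orientations are given as a 3x3 rotation matrix whose columns are the frame's x, y, z axes.
In Python, from bench import status, viewer, manip, models gives the robot as it stands. The module is installed in compiled form; this text tells all that it offers.
- The arm moves only by the shell command python3 -m crank 'ROWS' [FORCE]. ROWS is JSON, one flat list of numbers, 7 for each row, row after row: the shift along the tool's x, y, z as a fraction of full scale, then the turn, a rotation vector about the tool's x, y, z as a fraction of full scale, then the opening, from 0 (shut) to 1 (fully open). In form: [x, y, z, rx, ry, rz, grip, x, y, z, rx, ry, rz, grip, ...]. A call has 1 to 20 rows; each row shifts and turns the commanded pose from where the row before left it, along the tool's axes as they then stand; what a row does not reach is not made up. Full scale, the value 1, is 0.75 m for a shift and 120 degrees for a turn. A row lasts 1/12 s, in which the tool goes at most 41.7 mm and 7.16 degrees, less where a joint would pass 70% of its speed; a pose out of reach is approached as far as the arm can. A call with a number of a shift or a turn outside -1 to 1 is refused whole. A call with a gripper value outside its range is refused whole. The fingers move at their own pace and stop on an object; FORCE is the grip in N (left out, the last holds). Time passes only in rows, so rows that do not move let the fingers close. It gives the time, the measured TCP pose, the force, the opening and the grip force at its end, in the units of the state.
- status.get_obs(): the state, without advancing time (a new reading comes with each control period).
- viewer.snapshot(name): name is "scene" or "top" or "wrist"; returns a dict with "image" (420x560x3 uint8, red, green, blue), "fx", "fy", "cx", "cy" (pixels), "view" (4x4, takes a point from world to camera coordinates). Camera axes: x right, y down, z forward; pixel columns grow to the right and rows downward; lengths in m; the calibration is good to about 2 mm. A picture is of the moment at which its call begins. There is no depth.
- manip.hand_in(): hands the job in; it is judged then, once.
Trained networks look in the newest picture that a camera, given by its name, has taken for a name from the list of things; names that differ only in an ending like _2 or _b are one class to them, and where a whole thing is asked for, a point or a joint stands for the part that bears it (a point fixed in the world has none). Each returns a list of dicts, best first, with "confidence" (0 to 1); they miss things now and then, are a little off and sometimes report something else, mostly with a low value. They report only what shows in the picture. A call takes as long as a camera call. They do not tell look-alikes from the thing itself.
- models.find_in(query, camera): "uv" ([column, row] in pixels, amid what is visible of it).
- models.silhouettes(query, camera): "pixels" (420x560 bool, what is visible of it) and "uv" ([column, row] in pixels, amid what is visible of it).
- models.landmark_of(query, camera): "uv" ([column, row] in pixels: a listed point, or the origin of a listed thing).
The state is a dict: "time_s": time; "joints": joint angles; "joint_velocities": joint speeds; "joint_efforts": joint torques, N m; "position": TCP position; "orientation": TCP orientation; "ft_force": force on the tool from outside, world axes, zero at the start; "wrist_torque": the same for the moment, N m; "grip_width": opening from 0.0 (shut) to 1.0 (fully open); "grip_force": force on a finger pad.
Only numpy, scipy, OpenCV 4.12 (cv2) and the standard library are available. Lean on these libraries where they do the work, as an engineer would, in place of code of your own. Each camera call takes 0.05 s, during which the arm holds its last target. There are 200 camera calls.

## Working session

There is one attempt and no reset: what is moved stays moved. The work goes in short steps, Python scripts to look and compute and a shell command to move; the robot and the scene stay as the last step left them, time stands still between calls to the robot, and variables do not carry over. Pictures are saved under pics/ and viewed, at most 14 in all, crops included, and the job is handed in when it is done.

```bash
mkdir -p pics; cat > h.py <<'E'
import numpy as np, cv2
from bench import status, viewer, manip, models
def save(s,n): cv2.imwrite(f'pics/{n}.png', cv2.cvtColor(s['image'],cv2.COLOR_RGB2BGR))
def ray(s,uv,z):
    V=np.array(s['view']);R=V[:3,:3];t=V[:3,3];c=-R.T@t
    d=R.T@np.array([(uv[0]-s['cx'])/s['fx'],(uv[1]-s['cy'])/s['fy'],1])
    return c+d*(z-c[2])/d[2]
def proj(s,p):
    V=np.array(s['view']);q=V[:3,:3]@np.array(p)+V[:3,3]
    return [s['fx']*q[0]/q[2]+s['cx'],s['fy']*q[1]/q[2]+s['cy']]
def st():
    o=status.get_obs();print('t',round(o['time_s'],2),'p',np.round(o['position'],4),'g',round(o['grip_width'],3),round(o['grip_force'],1),'F',np.round(o['ft_force'],1));return o
E
python3 - <<'E'
from h import *
o=st();print(np.round(o['orientation'],3))
for c in ['top','scene']:
    s=viewer.snapshot(c);save(s,c+'0')
    print(c,np.round(np.linalg.inv(s['view'])[:3,3],3),s['fx'])
    for q,z in [('knob_grip',.068),('bar_grip',.084),('stop_face',.026),('caddy',0),('tin_red',0),('tin_yellow',0),('tin_green',0),('tin_blue',0),('mixer',0),('bowl',0),('beater',0),('dipper',0),('canister',0)]:
        for d in models.landmark_of(q,c)[:5 if 'tin' in q else 2]:
            if d['confidence']>.2: print(q,round(d['confidence'],2),np.round(d['uv']),np.round(ray(s,d['uv'],z),4))
E
```

```text
t 0.0 p [ 0.238  -0.4675  0.2496] g 1.0 0.0 F [0.4 1.2 0.2]
[[ 0.891  0.454 -0.   ]
 [ 0.454 -0.891  0.001]
 [ 0.    -0.002 -1.   ]]
top [0.359 0.007 1.489] 402.3161681322023
knob_grip 0.54 [273. 234.] [0.5306 0.0439 0.068 ]
bar_grip 0.65 [246. 217.] [0.5858 0.1394 0.084 ]
stop_face 0.71 [254. 236.] [0.5245 0.1158 0.026 ]
stop_face 0.6 [432. 252.] [ 0.4817 -0.5351  0.026 ]
caddy 0.97 [252. 256.] [0.4567 0.1224 0.    ]
caddy 0.62 [374. 252.] [ 0.4783 -0.3288  0.    ]
tin_yellow 0.67 [319. 249.] [ 0.4866 -0.1255  0.    ]
tin_yellow 0.64 [337. 272.] [ 0.403  -0.1935  0.    ]
tin_yellow 0.56 [324. 224.] [ 0.5787 -0.1427  0.    ]
tin_yellow 0.45 [316. 274.] [ 0.3938 -0.116   0.    ]
tin_green 0.49 [374. 250.] [ 0.4876 -0.3312  0.    ]
tin_green 0.47 [271. 233.] [0.5409 0.055  0.    ]
tin_blue 0.56 [370. 231.] [ 0.5564 -0.3153  0.    ]
mixer 0.64 [434. 254.] [ 0.4759 -0.5518  0.    ]
mixer 0.46 [176. 190.] [0.6945 0.4173 0.    ]
bowl 0.56 [177. 196.] [0.6735 0.4102 0.    ]
beater 0.84 [291. 163.] [ 0.8125 -0.0164  0.    ]
dipper 0.71 [350. 237.] [ 0.5347 -0.239   0.    ]
dipper 0.46 [369. 
[... 287 characters left out ...]
266. 200.] [0.4671 0.1113 0.    ]
tin_yellow 0.73 [260. 248.] [ 0.5976 -0.1445  0.    ]
tin_yellow 0.67 [203. 240.] [ 0.4002 -0.209   0.    ]
tin_yellow 0.66 [239. 236.] [ 0.4971 -0.1263  0.    ]
tin_yellow 0.59 [222. 226.] [ 0.4102 -0.1096  0.    ]
tin_yellow 0.22 [222. 277.] [ 0.5608 -0.3172  0.    ]
tin_green 0.46 [196. 271.] [ 0.4735 -0.3358 -0.    ]
tin_blue 0.79 [224. 278.] [ 0.5665 -0.3145  0.    ]
tin_blue 0.28 [264. 202.] [0.4702 0.0942 0.    ]
mixer 0.57 [150. 322.] [ 0.4835 -0.5514  0.    ]
bowl 0.89 [347. 179.] [0.7    0.4156 0.    ]
beater 0.79 [332. 248.] [ 0.8113 -0.0194 -0.    ]
dipper 0.48 [228. 261.] [ 0.5348 -0.2499  0.    ]
canister 0.94 [304. 157.] [0.4478 0.4981 0.    ]
```

View pics/top0.png

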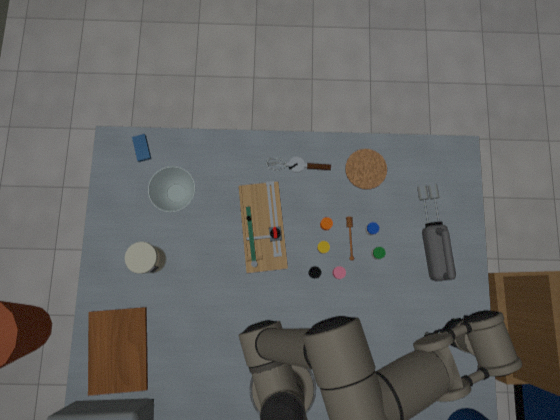

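View pics/scene0.png

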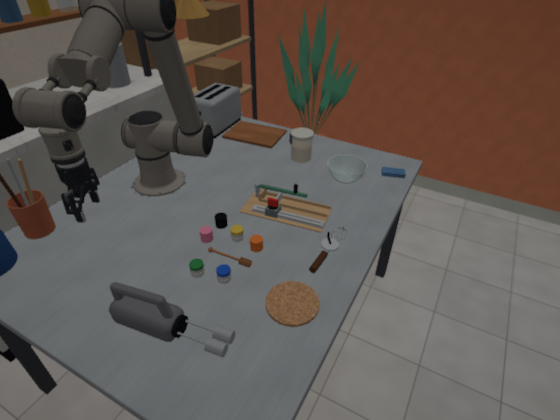

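Top view: tins yellow (324,248), green (379,253), blue (373,229); no red one (orange, pink and black are decoys). The caddy's end wall is at its near end (row ~270), the knob is at (275,234) and the peg at (249,218). I'll refine from both views by colour.

```bash
cat >> h.py <<'E'
H={'red':[(0,6),(172,180)],'yellow':[(20,34)],'green':[(55,90)],'blue':[(105,128)],'orange':[(7,16)]}
def blobs(s,c,smin=120,vmin=50,amin=8,gmin=None):
    h=cv2.cvtColor(s['image'],cv2.COLOR_RGB2HSV).astype(int)
    m=sum(((h[...,0]>=a)&(h[...,0]<=b)) for a,b in H[c])>0
    m&=(h[...,1]>=smin)&(h[...,2]>=vmin)
    n,l,stt,ce=cv2.connectedComponentsWithStats(m.astype(np.uint8))
    return [(int(stt[i,4]),ce[i],l==i) for i in range(1,n) if stt[i,4]>=amin]
E
python3 - <<'E'
from h import *
im={c:viewer.snapshot(c) for c in ['top','scene']}
for c,s in im.items():
    for k,z in [('red',.06),('yellow',.04),('green',.04),('blue',.04)]:
        for a,ce,m in blobs(s,k):
            p=ray(s,ce,z)
            if .25<p[0]<.9 and abs(p[1])<.6: print(c,k,a,np.round(ce,1),np.round(p,4))
s=im['top']
for a,ce,m in blobs(s,'green',90):
    if a>60:
        v,u=np.nonzero(m); P=np.array([ray(s,(x,y),.062)[:2] for x,y in zip(u,v)])
        vx,vy,x0,y0=cv2.fitLine(P.astype(np.float32),cv2.DIST_L2,0,.01,.01).ravel();print('bar',a,vx,vy,x0,y0,P.min(0),P.max(0))
cr=s['image'][170:285,225:395];cv2.imwrite('pics/crop1.png',cv2.cvtColor(cv2.resize(cr,None,fx=4.6,fy=4.6,interpolation=cv2.INTER_CUBIC),cv2.COLOR_RGB2BGR))
E
```

```text
top red 47 [274.7 232.4] [0.5368 0.039  0.06  ]
top yellow 115 [323.2 246.6] [ 0.4919 -0.1372  0.04  ]
top green 14 [248.  211.3] [0.6145 0.1389 0.04  ]
top green 90 [251.2 240.4] [0.5082 0.123  0.04  ]
top green 104 [378.9 252.4] [ 0.4756 -0.3386  0.04  ]
top blue 67 [139.8 141.3] [0.8709 0.5541 0.04  ]
top blue 43 [138.8 153.1] [0.8246 0.5539 0.04  ]
top blue 113 [372.6 227.7] [ 0.5648 -0.3172  0.04  ]
scene red 79 [272.4 202. ] [0.5398 0.0391 0.06  ]
scene yellow 100 [236.5 229.7] [ 0.4984 -0.1402  0.04  ]
scene green 119 [195.9 264.2] [ 0.4812 -0.3403  0.04  ]
scene blue 57 [396.2 173.9] [0.8854 0.5001 0.04  ]
scene blue 136 [223.  270.3] [ 0.5704 -0.3202  0.04  ]
bar 130 0.9897676 0.14268857 0.50782853 0.1213997 [0.44035254 0.10908445] [0.57551254 0.13554947]
bar 117 0.36103272 -0.9325532 0.47422987 -0.3329237 [ 0.4538163  -0.35509662] [ 0.49310057 -0.31219913]
```

View pics/crop1.png

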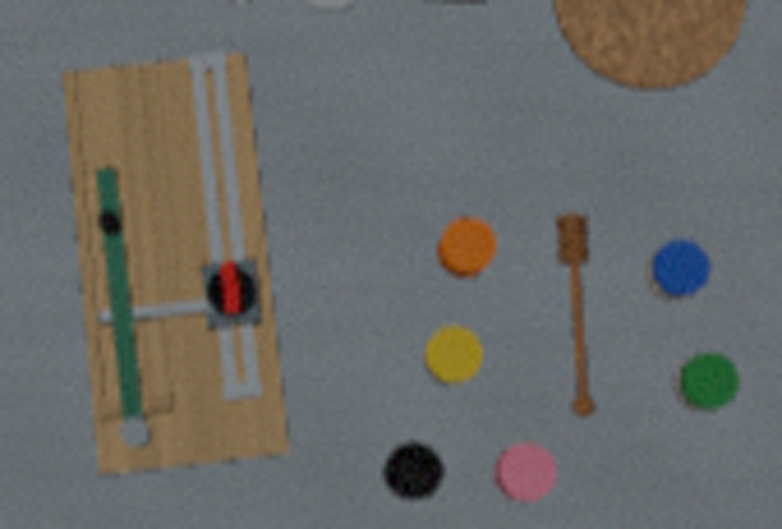

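The crop confirms it: the caddy is yawed about +5°, the pivot is at the near end, and the plate is under the bar near crop row 313. Next I go above the caddy with the wrist camera to refine.

```bash
python3 -m crank '[0.012,-0.02,-0.004,0,0,0.0454,1,0.012,-0.02,-0.004,0,0,0.0454,1,0.012,-0.03,-0.004,0,0,0.0454,1,0.012,-0.03,-0.004,0,0,0.0454,1,0.0243,-0.0409,-0.004,0,0,0,1,0.0243,-0.0409,-0.004,0,0,0,1,0.0243,-0.0409,-0.004,0,0,0,1,0.0243,-0.0409,-0.004,0,0,0,1,0.0243,-0.0409,-0.004,0,0,0,1,0.0243,-0.0409,-0.004,0,0,0,1,0.0243,-0.0409,-0.004,0,0,0,1,0.0243,-0.0409,-0.004,0,0,0,1,0.0243,-0.0409,-0.004,0,0,0,1,0.0243,-0.0409,-0.004,0,0,0,1,0.0243,-0.0409,-0.004,0,0,0,1,0.0243,-0.0409,-0.004,0,0,0,1,0.0243,-0.0409,-0.004,0,0,0,1,0.0243,-0.0409,-0.004,0,0,0,1,0,0,0,0,0,0,1]' 40
python3 - <<'E'
from h import *
o=st();print(np.round(o['orientation'],3),np.round(o['joints'],2))
s=viewer.snapshot('wrist');save(s,'w1')
print(np.round(np.linalg.inv(s['view'])[:3,:4],3))
for q,z in [('knob_grip',.068),('bar_grip',.084),('stop_face',.026),('caddy',0)]:
    for d in models.landmark_of(q,'wrist')[:2]: print(q,round(d['confidence'],2),np.round(d['uv']),np.round(ray(s,d['uv'],z),4))
E
```

```text
time_s: 3.08
position: [0.4665, 0.0702, 0.3047]
orientation: [[0.995, 0.095, 0.002], [0.095, -0.995, 0.002], [0.002, -0.002, -1.0]]
ft_force: [-1.8, -0.1, -0.2]
grip_width: 0.998
grip_force: 0.0
t 3.08 p [0.4665 0.0702 0.3047] g 0.998 0.0 F [-1.8 -0.1 -0.2]
[[ 0.995  0.095  0.002]
 [ 0.095 -0.995  0.002]
 [ 0.002 -0.002 -1.   ]] [-0.01  0.2   1.57  0.    1.37  1.46]
[[ 0.094 -0.949 -0.302  0.544]
 [-0.996 -0.091 -0.026  0.076]
 [-0.003  0.303 -0.953  0.427]]
knob_grip 0.85 [315. 110.] [0.5422 0.0384 0.068 ]
knob_grip 0.53 [248. 169.] [0.4705 0.1071 0.068 ]
bar_grip 0.56 [226.  57.] [0.584  0.1348 0.084 ]
stop_face 0.64 [240. 126.] [0.5144 0.1239 0.026 ]
caddy 0.67 [248. 169.] [0.456  0.1139 0.    ]
```

View pics/w1.png

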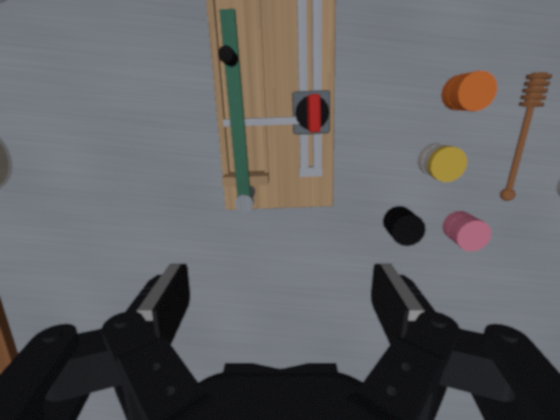

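```bash
python3 - <<'E'
from h import *
s=viewer.snapshot('wrist')
R=lambda u,z:np.round(ray(s,u,z)[:2],4)
print('corners near L,R',R((226,209),.006),R((332,207),.006))
print('right edge',R((335,3),.006),'left',R((210,3),.006))
print('rail lines',R((300,3),.02),R((301,174),.02),R((322,3),.02),R((322,175),.02))
print('pivot',R((245,202),.06))
for k,z in [('green',.064),('red',.076)]:
  for a,ce,m in blobs(s,k,110,40):
    if a>150 and ce[0]<400:
        v,u=np.nonzero(m); P=np.array([ray(s,(x,y),z)[:2] for x,y in zip(u,v)])
        vx,vy,x0,y0=cv2.fitLine(P.astype(np.float32),cv2.DIST_L2,0,.01,.01).ravel();print(k,a,np.round(ce),'ang',np.arctan(vy/vx),x0,y0,P.min(0),P.max(0))
h=s['image'].astype(int).sum(2)
pm=(h<150); pm[:, :200]=0;pm[:,255:]=0;pm[80:]=0
v,u=np.nonzero(pm);print('peg px',len(u),u.min(),u.max(),v.min(),v.max(),u.mean(),v.mean(),R((u.mean(),v.mean()),.082))
E
```

```text
corners near L,R [0.3951 0.1343] [ 0.4113 -0.014 ]
right edge [0.6591 0.0172] left [0.6462 0.162 ]
rail lines [0.6517 0.0582] [0.4572 0.0357] [0.6539 0.0335] [0.4584 0.0081]
pivot [0.425  0.1033]
red 551 [308. 109.] ang 0.13653329 0.5393333 0.040761925 [0.5197135  0.03156526] [0.55874733 0.05076295]
peg px 308 212 231 42 63 221.24025974025975 52.34415584415584 [0.5855 0.1334]
```

```bash
python3 - <<'E'
from h import *
o=st();print(np.round(o['joint_velocities'],3))
s=viewer.snapshot('wrist')
for a,ce,m in blobs(s,'green',60,20):
    if a>300 and ce[0]<400:
        v,u=np.nonzero(m); P=np.array([ray(s,(x,y),.064)[:2] for x,y in zip(u,v)])
        vx,vy,x0,y0=cv2.fitLine(P.astype(np.float32),cv2.DIST_L2,0,.01,.01).ravel();print(a,np.round(ce),'ang',np.arctan(vy/vx),x0,y0,P.min(0),P.max(0))
cr=s['image'][0:230,170:370];cr=cv2.resize(cr,None,fx=2.6,fy=2.6,interpolation=cv2.INTER_CUBIC);cv2.imwrite('pics/w2c.png',cv2.cvtColor(cr,cv2.COLOR_RGB2BGR))
E
```

```text
t 3.38 p [0.4643 0.0645 0.3043] g 1.002 0.0 F [ 0.2  0.4 -0.8]
[-0.008 -0.002 -0.002  0.001 -0.002  0.002]
565 [222.  26.] ang 0.2181708 0.6120754 0.13654034 [0.58812151 0.12737647] [0.63067873 0.14610593]
1655 [232. 125.] ang 0.14619148 0.5137544 0.1224777 [0.43752372 0.1035245 ] [0.58429697 0.13863162]
```

View pics/w2c.png

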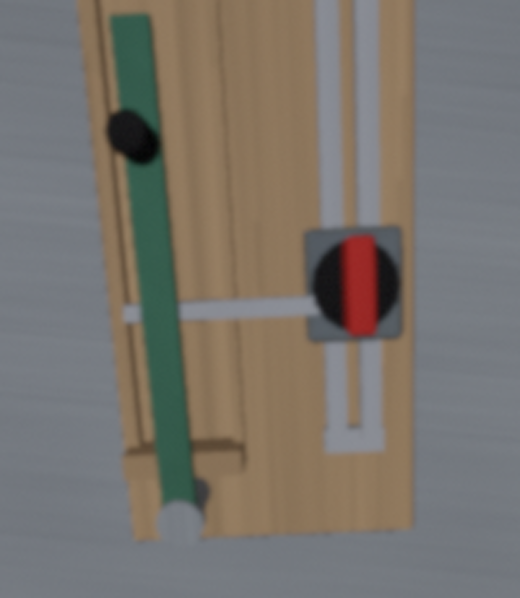

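```bash
python3 - <<'E'
from h import *
s=viewer.snapshot('wrist')
R=lambda u,z:np.round(ray(s,(u[0]/2.6+170,u[1]/2.6),z)[:2],4)
for n,u,z in [('nearL',(137,538),.006),('nearR',(411,526),.006),('Rtop',(414,3),.006),('Ltop',(80,3),.006),('railR0',(383,450),.02),('railR1',(379,3),.02),('railL0',(326,450),.02),('railL1',(316,3),.02),('peg',(125,128),.1),('pegb',(147,150),.064),('pivot',(180,520),.066),('wallL',(125,455),.041),('wallR',(243,450),.041),('blockNL',(308,342),.04),('blockNR',(403,339),.04),('blockFL',(305,230),.04),('blockFR',(402,226),.04)]: print(n,R(u,z))
E
```

```text
nearL [0.398  0.1389]
nearR [ 0.4178 -0.0077]
Rtop [0.6606 0.0238]
Ltop [0.6475 0.1725]
railR0 [0.4605 0.0143]
railR1 [0.6553 0.0404]
railL0 [0.458 0.043]
railL1 [0.6529 0.0675]
peg [0.5859 0.133 ]
pegb [0.5834 0.1308]
pivot [0.4289 0.1097]
wallL [0.4514 0.1403]
wallR [0.4588 0.084 ]
blockNL [0.5118 0.0578]
blockNR [0.517  0.0143]
blockFL [0.5599 0.0638]
blockFR [0.5654 0.0212]
```

```bash
python3 -m crank '[0.0433,-0.0166,0,0,0,-0.0246,1,0.0433,-0.0166,0,0,0,0,1,0.0433,-0.0166,0,0,0,0,1,0.0433,-0.0166,0,0,0,0,1,0,0,0.0481,0,0,0,1,0,0,0.0481,0,0,0,1,0,0,0.0481,0,0,0,1,0,0,0.0481,0,0,0,1,0,0,0.0481,0,0,0,1,0,0,0.0481,0,0,0,1,0,0,0,0,0,0,1,0,0,0,0,0,0,1,0,0,0,0,0,0,0.1,0,0,0,0,0,0,0.1,0,0,0,0,0,0,0.1,0,0,0,0,0,0,0.1,0,0,0,0,0,0,0.1,0,0,0,0,0,0,0.1]' 30
```

```text
time_s: 4.98
position: [0.5873, 0.1324, 0.0888]
orientation: [[0.99, 0.141, 0.001], [0.141, -0.99, 0.002], [0.002, -0.001, -1.0]]
ft_force: [-1.9, 2.3, 6.5]
grip_width: 0.178
grip_force: 29.5
```

```bash
python3 -m crank '[-0.00155,-0.0257,0,0,0,-0.0577,0.1,-0.00155,-0.0257,0,0,0,-0.0577,0.1,-0.00155,-0.0257,0,0,0,-0.0577,0.1,-0.00155,-0.0257,0,0,0,-0.0577,0.1,-0.00155,-0.0257,0,0,0,-0.0577,0.1,-0.00155,-0.0257,0,0,0,-0.0577,0.1,-0.00155,-0.0257,0,0,0,-0.0577,0.1,-0.00155,-0.0257,0,0,0,-0.0577,0.1,-0.00155,-0.0257,0,0,0,-0.0577,0.1,-0.00155,-0.0257,0,0,0,-0.0577,0.1,-0.00155,-0.0257,0,0,0,-0.0577,0.1,-0.00155,-0.0257,0,0,0,-0.0577,0.1,0,0,0,0,0,0,0.1,0,0,0,0,0,0,0.1]' 30
```

```text
time_s: 6.15
position: [0.4253, 0.2723, 0.089]
orientation: [[-0.022, 1.0, 0.003], [1.0, 0.022, 0.006], [0.006, 0.003, -1.0]]
ft_force: [-0.9, 16.7, -2.1]
grip_width: 0.174
grip_force: 29.6
```

```bash
python3 -m crank '[0,0,0,0,0,0,1,0,0,0,0,0,0,1,0,0,0,0,0,0,1,0,0,-0.045,0,0,0,1,0,0,-0.045,0,0,0,1,0,0,-0.045,0,0,0.058,1,0,0,0,0,0,0.058,1,0,0,0,0,0,0.058,1,0,0,0,0,0,0.058,1,0,0,0,0,0,0.058,1,0,0,0,0,0,0.058,1,0,0,0,0,0,0.058,1,0,0,0,0,0,0.058,1,0,0,0,0,0,0.058,1,0,0,0,0,0,0.058,1,0,0,0,0,0,0.058,1,0,0,0,0,0,0.058,1,0,0,0,0,0,0,1]' 30 && python3 -m crank '[0.01347,0.041,0,0,0,0,1,0.01347,0.041,0,0,0,0,1,0.01347,0.041,0,0,0,0,1,0.01347,0.041,0,0,0,0,1,0.01347,0.041,0,0,0,0,1,0.01347,0.041,0,0,0,0,1,0.01347,0.041,0,0,0,0,1,0.01347,0.041,0,0,0,0,1,0,0,0,0,0,0,1,0,0,0,0,0,0,1,0,0,0,0,0,0,1]'
python3 - <<'E'
from h import *
o=st();s=viewer.snapshot('wrist')
for a,ce,m in blobs(s,'red',110,40):
    if a>300:
        v,u=np.nonzero(m); P=np.array([ray(s,(x,y),.076)[:2] for x,y in zip(u,v)])
        vx,vy,x0,y0=cv2.fitLine(P.astype(np.float32),cv2.DIST_L2,0,.01,.01).ravel();print(a,np.round(ce),np.arctan(vy/vx),x0,y0,P.min(0),P.max(0))
save(s,'w3')
E
```

```text
time_s: 7.65
position: [0.4254, 0.2684, 0.189]
orientation: [[0.992, 0.129, -0.0], [0.129, -0.992, -0.0], [-0.0, 0.0, -1.0]]
ft_force: [-0.2, -0.6, 0.2]
grip_width: 1.002
grip_force: 0.0
time_s: 8.57
position: [0.538, 0.0359, 0.1888]
orientation: [[0.991, 0.135, -0.001], [0.135, -0.991, 0.0], [-0.001, -0.0, -1.0]]
ft_force: [-0.0, 0.0, -0.4]
grip_width: 1.003
grip_force: 0.0
t 8.57 p [0.538  0.0359 0.1888] g 1.003 0.0 F [-0.   0.  -0.4]
896 [275. 200.] 0.13981335 0.54412585 0.040242217 [0.52043079 0.03226366] [0.56529195 0.04882568]
```

```bash
python3 -m crank '[0.0033,-0.005,0.0397,0,0,0,1,0,0,0.0397,0,0,0,1,0,0,0.0397,0,0,0,1,0,0,0.0397,0,0,0,1,0,0,0,0,0,0,1,0,0,0,0,0,0,0.05,0,0,0,0,0,0,0.05,0,0,0,0,0,0,0.05,0,0,0,0,0,0,0.05,0,0,0,0,0,0,0.05,0,0,0,0,0,0,0.05]' 60
```

```text
time_s: 9.53
position: [0.5409, 0.0399, 0.071]
orientation: [[0.991, 0.134, 0.002], [0.134, -0.991, 0.0], [0.002, 0.0, -1.0]]
ft_force: [-0.7, 11.9, 8.3]
grip_width: 0.142
grip_force: 6.9
```

```bash
python3 -m crank '[0,0,0,0,0,0,0.05,0,0,0,0,0,-0.0565,0.05,0,0,0,0,0,-0.0565,0.05,0,0,0,0,0,-0.0565,0.05,0,0,0,0,0,-0.0565,0.05,0,0,0,0,0,-0.0565,0.05,0,0,0,0,0,-0.0565,0.05,0,0,0,0,0,-0.0565,0.05,0,0,0,0,0,-0.0565,0.05,0,0,0,0,0,-0.0565,0.05,0,0,0,0,0,-0.0565,0.05,0,0,0,0,0,-0.0565,0.05,0,0,0,0,0,0,0.05,0,0,0,0,0,0,0.05]' 60
python3 - <<'E'
from h import *
o=st();print(np.round(o['wrist_torque'],2))
E
```

```text
time_s: 10.7
position: [0.5404, 0.0416, 0.0712]
orientation: [[0.134, 0.991, 0.001], [0.991, -0.134, 0.002], [0.002, 0.0, -1.0]]
ft_force: [-1.7, 9.5, 8.0]
grip_width: 0.126
grip_force: 60.7
t 10.7 p [0.5404 0.0416 0.0712] g 0.126 60.7 F [-1.7  9.5  8. ]
[1.53 0.38 0.22]
```

```bash
python3 -m crank '[0.00557,0.0206,0,0,0,0,0.05,0.00557,0.0206,0,0,0,0,0.05,0.00557,0.0206,0,0,0,0,0.05,0.00557,0.0206,0,0,0,0,0.05,0.00557,0.0206,0,0,0,0,0.05,0.00557,0.0206,0,0,0,0,0.05,0.00557,0.0206,0,0,0,0,0.05,0.00557,0.0206,0,0,0,0,0.05,0,0,0,0,0,0,0.05,0,0,0,0,0,0,0.05]' 60 && python3 -m crank '[0,0,0,0,0,0,1,0,0,0,0,0,0,1,0,0,0,0,0,0,1,0,0,-0.045,0,0,0,1,0,0,-0.045,0,0,0,1,0,0,-0.045,0,0,0,1,0,0,-0.045,0,0,0,1,0,0,-0.045,0,0,0,1,0,0,0,0,0,0,1]' 60
python3 - <<'E'
from h import *
import numpy as np
C=np.array([.4563,.1136]);ex=np.array([.9916,.1296]);ey=np.array([-.1296,.9916])
o=st();s=viewer.snapshot('top');save(s,'t2');w=viewer.snapshot('scene')
for c,q in (('top',s),('scene',w)):
    for k,z in [('red',.07),('yellow',.041),('green',.041),('blue',.041)]:
        for a,ce,m in blobs(q,k):
            p=ray(q,ce,z)[:2]
            if .3<p[0]<.8 and -.5<p[1]<.35: print(c,k,a,np.round(p,4),'caddy',np.round([(p-C)@ex,(p-C)@ey],4))
E
```

```text
time_s: 11.53
position: [0.6688, 0.0588, 0.0712]
orientation: [[0.133, 0.991, 0.003], [0.991, -0.133, 0.003], [0.003, 0.003, -1.0]]
ft_force: [1.2, 8.5, 5.5]
grip_width: 0.123
grip_force: 60.5
time_s: 12.28
position: [0.6699, 0.0559, 0.2473]
orientation: [[0.135, 0.991, 0.013], [0.991, -0.135, -0.001], [0.001, 0.013, -1.0]]
ft_force: [1.2, -0.3, 1.4]
grip_width: 1.001
grip_force: 0.0
t 12.28 p [0.6699 0.0559 0.2473] g 1.001 0.0 F [ 1.2 -0.3  1.4]
top red 30 [0.6639 0.0471] caddy [ 0.1972 -0.0929]
top yellow 117 [ 0.492  -0.1374] caddy [ 0.0028 -0.2535]
top green 104 [ 0.476  -0.3381] caddy [-0.039  -0.4504]
top green 20 [0.4225 0.304 ] caddy [-0.0088  0.1932]
top green 50 [0.4244 0.2266] caddy [-0.0169  0.1162]
top blue 113 [ 0.5647 -0.317 ] caddy [ 0.0516 -0.441 ]
scene red 66 [0.6746 0.0435] caddy [ 0.2074 -0.0978]
scene yellow 100 [ 0.4991 -0.1411] caddy [ 0.0094 -0.2582]
scene green 118 [ 0.4817 -0.341 ] caddy [-0.0337 -0.454 ]
scene blue 136 [ 0.5711 -0.321 ] caddy [ 0.0575 -0.4458]
```

View pics/t2.png

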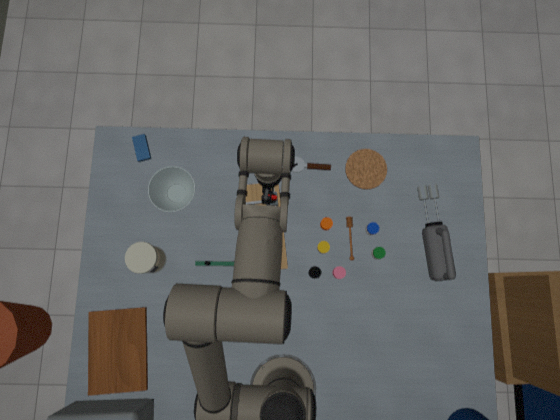

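```bash
python3 -m crank '[0,0,0,0,0,0.0567,1,0,0,0,0,0,0.0567,1,0,0,0,0,0,0.0567,1,0,0,0,0,0,0.0567,1,0,0,0,0,0,0.0567,1,0,0,0,0,0,0.0567,1,0,0,0,0,0,0.0567,1,0,0,0,0,0,0.0567,1,0,0,0,0,0,0.0567,1,0,0,0,0,0,0.0567,1,0,0,0,0,0,0.0567,1,-0.0379,0.0325,0,0,0,0,1,-0.0379,0.0325,0,0,0,0,1,-0.0379,0.0325,0,0,0,0,1,-0.0379,0.0325,0,0,0,0,1,-0.0379,0.0325,0,0,0,0,1,-0.0379,0.0325,0,0,0,0,1,-0.0379,0.0325,0,0,0,0,1,0,0,0,0,0,0,1,0,0,0,0,0,0,1]' 60
cat >> h.py <<'E'
C=np.array([.4563,.1136]);ex=np.array([.9916,.1296]);ey=np.array([-.1296,.9916])
def lids(s,z=.042,smin=110):
    for k in ['yellow','green','blue']:
        for a,ce,m in blobs(s,k,smin,40,200):
            v,u=np.nonzero(m);P=np.array([ray(s,(x,y),z)[:2] for x,y in zip(u,v)])
            (cx,cy),r=cv2.minEnclosingCircle(P.astype(np.float32))
            if r<.05: print(k,a,'c',round(cx,4),round(cy,4),'r',round(r,4),'mean',np.round(P.mean(0),4))
def tool(o,p):
    R=np.array(o['orientation']);return np.round(R.T@(np.array(p)-o['position']),4)
E
python3 - <<'E'
from h import *
o=st();s=viewer.snapshot('wrist');save(s,'w4');lids(s);print(np.round(o['orientation'],3))
E
```

```text
time_s: 14.05
position: [0.4904, -0.1398, 0.2375]
orientation: [[0.992, 0.126, -0.003], [0.126, -0.992, 0.001], [-0.003, -0.001, -1.0]]
ft_force: [0.2, -0.2, -0.4]
grip_width: 1.001
grip_force: 0.0
t 14.05 p [ 0.4904 -0.1398  0.2375] g 1.001 0.0 F [ 0.2 -0.2 -0.4]
yellow 1373 c 0.495 -0.1365 r 0.0222 mean [ 0.4954 -0.1363]
green 1310 c 0.4789 -0.3338 r 0.0239 mean [ 0.4794 -0.334 ]
blue 1765 c 0.567 -0.3135 r 0.0242 mean [ 0.5669 -0.3137]
[[ 0.992  0.126 -0.003]
 [ 0.126 -0.992  0.001]
 [-0.003 -0.001 -1.   ]]
```

View pics/w4.png

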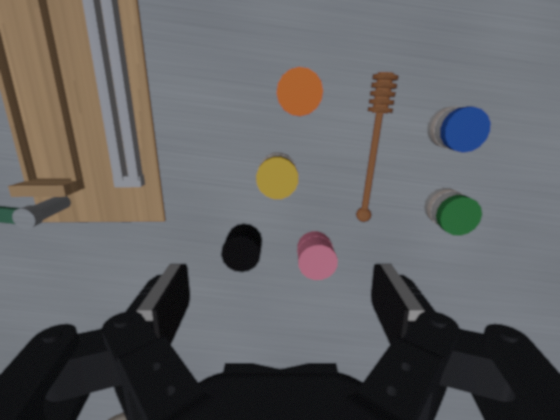

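```bash
python3 -m crank '[0.0067,-0.0036,0.0454,0,0,0,1,0,0,0.0454,0,0,0,1,0,0,0.0454,0,0,0,1,0,0,0.0454,0,0,0,1,0,0,0.0454,0,0,0,1,0,0,0.0454,0,0,0,1,0,0,0,0,0,0,1,0,0,0,0,0,0,1,0,0,0,0,0,0,0.4,0,0,0,0,0,0,0.4,0,0,0,0,0,0,0.4,0,0,0,0,0,0,0.4,0,0,0,0,0,0,0.4]' 40
```

```text
time_s: 15.18
position: [0.4979, -0.1355, 0.0365]
orientation: [[0.992, 0.129, 0.003], [0.129, -0.992, -0.001], [0.003, 0.002, -1.0]]
ft_force: [-0.7, 1.3, 5.6]
grip_width: 0.504
grip_force: 39.9
```

```bash
python3 -m crank '[0,0,-0.0413,0,0,0,0.4,0,0,-0.0413,0,0,0,0.4,0,0,-0.0413,0,0,0,0.4,0,0,-0.0413,0,0,0,0.4,0.0032,-0.0481,0,0,0,0,0.4,0.0032,-0.0481,0,0,0,0,0.4,0.0032,-0.0481,0,0,0,0,0.4,0.0032,-0.0481,0,0,0,0,0.4,0.0032,-0.0481,0,0,0,0,0.4,0.0032,-0.0481,0,0,0,0,0.4,0.0032,-0.0481,0,0,0,0,0.4,0,0,0,0,0,0,0.4,0,0,0,0,0,0,0.4,0,0,0,0,0,0,0.4]' 50
python3 - <<'E'
from h import *
o=st();print(np.round(o['orientation'],3));s=viewer.snapshot('wrist');im=cv2.resize(s['image'],None,fx=1.42,fy=1.42,interpolation=cv2.INTER_CUBIC)
cv2.imwrite('pics/w5.png',cv2.cvtColor(im,cv2.COLOR_RGB2BGR))
E
```

```text
time_s: 16.35
position: [0.4807, 0.1172, 0.1589]
orientation: [[0.991, 0.13, 0.001], [0.13, -0.991, -0.0], [0.001, 0.001, -1.0]]
ft_force: [0.7, 0.0, -2.5]
grip_width: 0.495
grip_force: 52.0
t 16.35 p [0.4807 0.1172 0.1589] g 0.495 52.0 F [ 0.7  0.  -2.5]
[[ 0.991  0.13   0.001]
 [ 0.13  -0.991 -0.   ]
 [ 0.001  0.001 -1.   ]]
```

View pics/w5.png

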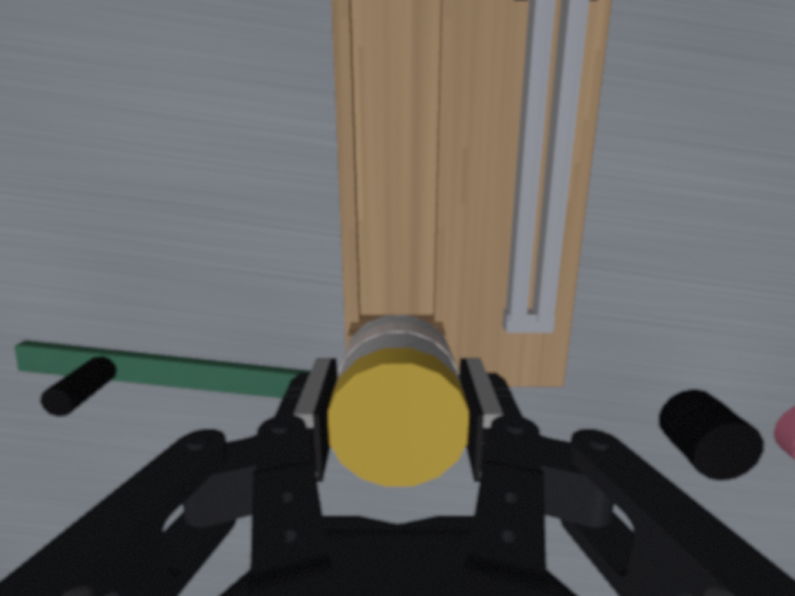

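```bash
python3 - <<'E'
from h import *
s=viewer.snapshot('wrist')
for z in (.006,.019):
  for r,a,b in [(20,353,441),(300,360,436)]:
    P=[ray(s,(u/1.42,r/1.42),z)[:2] for u in (a,b)]
    print(z,r,[np.round([(p-C)@ex,(p-C)@ey],4) for p in P],round(((P[0]+P[1])/2-C)@ey,4))
for n,u,z in [('railend L',(505,331),.02),('railend R',(552,331),.02),('cornerR',(563,386),.006)]:
    p=ray(s,(u[0]/1.42,u[1]/1.42),z)[:2];print(n,np.round([(p-C)@ex,(p-C)@ey],4))
im=s['image'].astype(int)
for r in (20,60,100,140,180): print(r,[int(x) for x in im[r,232:318,:].sum(1)])
E
```

```text
0.006 20 [array([0.1686, 0.0231]), array([ 0.1686, -0.0246])] -0.0007
0.006 300 [array([0.0085, 0.0236]), array([ 0.0084, -0.0258])] -0.0011
0.019 20 [array([0.1655, 0.0219]), array([ 0.1654, -0.0235])] -0.0008
0.019 300 [array([0.0129, 0.0224]), array([ 0.0129, -0.0247])] -0.0011
railend L [-0.0075 -0.0687]
railend R [-0.0075 -0.0983]
cornerR [-0.0546 -0.1154]
20 [347, 334, 328, 328, 337, 342, 351, 358, 360, 358, 357, 353, 330, 297, 295, 337, 367, 378, 378, 376, 372, 369, 369, 366, 367, 367, 367, 369, 368, 365, 365, 362, 364, 365, 365, 362, 359, 358, 355, 353, 357, 358, 361, 363, 363, 365, 365, 364, 367, 368, 368, 370, 369, 372, 371, 368, 359, 352, 344, 339, 338, 336, 341, 341, 347, 354, 356, 357, 360, 360, 365, 368, 371, 369, 370, 361, 334, 311, 328, 349, 358, 359, 358, 357, 358, 356]
60 [373, 367, 353, 338, 334, 336, 343, 351, 356, 361, 360, 360, 357, 343, 308, 289, 327, 368, 381, 378, 365, 357, 358, 361, 365, 371, 374, 370, 371, 368, 365, 363, 365, 362, 366, 368, 365, 359, 358, 355, 357, 360, 364, 363, 364, 364, 365, 364, 364, 368, 369, 370, 372, 373, 372, 368, 362, 352, 345, 341
[... 736 characters left out ...]
 371, 371, 370, 371, 365, 359, 356, 352, 353, 356, 359, 361, 362, 360, 361, 362, 365, 368, 371, 371, 370, 368, 362, 355, 351, 344, 341, 341, 344, 349, 354, 362, 365, 369, 374, 379, 380, 383, 380, 374, 354, 327, 325, 345, 356, 359, 359, 360, 363, 364, 364, 361, 357]
180 [385, 385, 384, 382, 382, 384, 377, 362, 354, 352, 358, 361, 357, 354, 352, 351, 349, 335, 300, 285, 325, 360, 370, 370, 367, 367, 371, 371, 377, 380, 382, 380, 379, 377, 377, 375, 371, 366, 362, 355, 350, 352, 354, 359, 359, 362, 362, 362, 360, 362, 364, 367, 365, 367, 362, 359, 349, 344, 342, 341, 343, 346, 356, 359, 367, 370, 373, 378, 380, 379, 380, 376, 355, 323, 318, 338, 348, 351, 350, 353, 359, 364, 366, 362, 359, 359]
```

```bash
python3 -m crank '[0.0017,0.0012,0.0358,0,0,0,0.4,0,0,0.0358,0,0,0,0.4,0,0,0.0358,0,0,0,0.4,0,0,0.0358,0,0,0,0.4,0,0,0,0,0,0,0.4,0,0,0,0,0,0,0.4]' 50
```

```text
time_s: 16.95
position: [0.4822, 0.1155, 0.0503]
orientation: [[0.992, 0.128, -0.001], [0.128, -0.992, -0.0], [-0.001, 0.0, -1.0]]
ft_force: [-0.2, -0.2, -1.2]
grip_width: 0.495
grip_force: 111.6
```

```bash
python3 -m crank '[0,0,0.0045,0,0,0,0.4,0,0,0.0045,0,0,0,0.4,0,0,0,0,0,0,0.4,0,0,0,0,0,0,0.75,0,0,0,0,0,0,0.75,0,0,0,0,0,0,0.75,0,0,-0.045,0,0,0,0.75,0,0,-0.045,0,0,0,0.75,0,0,-0.045,0,0,0,0.75,0,0,-0.03,0,0,0,0.75,0,0,0,0,0,0,0.75]' 40
python3 - <<'E'
from h import *
o=st();s=viewer.snapshot('wrist');lids(s,.048);lids(s)
for a,ce,m in blobs(s,'yellow',110,40,200):
    v,u=np.nonzero(m);P=np.array([ray(s,(x,y),.048)[:2] for x,y in zip(u,v)]).mean(0)-C;print('caddy',P@ex,P@ey)
E
```

```text
time_s: 17.87
position: [0.4848, 0.1165, 0.1726]
orientation: [[0.992, 0.129, 0.009], [0.129, -0.992, 0.0], [0.009, 0.001, -1.0]]
ft_force: [0.5, 0.5, 1.1]
grip_width: 0.75
grip_force: 0.0
t 17.87 p [0.4848 0.1165 0.1726] g 0.75 0.0 F [0.5 0.5 1.1]
yellow 2303 c 0.4768 0.1216 r 0.0239 mean [0.4774 0.1219]
yellow 2303 c 0.4748 0.1215 r 0.0244 mean [0.4753 0.1218]
caddy 0.02195954815200828 0.005504253501694228
```

```bash
python3 -m crank '[0,0,0,0,0,0,0.75,0,0,0,0,0,0,0.75,0,0,0,0,0,0,0.75]'; python3 - <<'E'
from h import *
o=st();s=viewer.snapshot('wrist');lids(s,.048);save(s,'w6')
for a,ce,m in blobs(s,'yellow',110,40,200):
    v,u=np.nonzero(m);print(ce,u.min(),u.max(),v.min(),v.max());P=np.array([ray(s,(x,y),.048)[:2] for x,y in zip(u,v)]).mean(0)-C;print('caddy',P@ex,P@ey)
E
```

```text
time_s: 18.17
position: [0.4814, 0.1165, 0.1664]
orientation: [[0.992, 0.129, -0.003], [0.129, -0.992, -0.0], [-0.003, -0.0, -1.0]]
ft_force: [0.3, -0.1, 0.2]
grip_width: 0.749
grip_force: 0.0
t 18.17 p [0.4814 0.1165 0.1664] g 0.749 0.0 F [ 0.3 -0.1  0.2]
yellow 2434 c 0.4768 0.1215 r 0.0239 mean [0.4774 0.1219]
[271.826212   208.91783073] 244 299 182 237
caddy 0.02200698642354978 0.005455935543594826
```

View pics/w6.png

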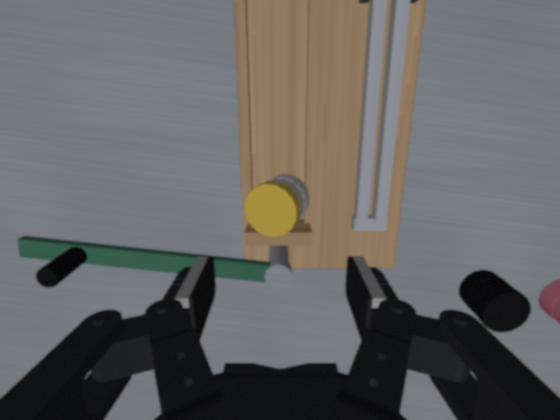

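```bash
python3 - <<'E'
from h import *
s=viewer.snapshot('wrist');g=cv2.GaussianBlur(s['image'],(3,3),0).astype(float).sum(2)
for r in range(5,170,15):
    l=g[r,242:262];q=g[r,298:318]
    f=lambda a,o:o+((max(a)*.93-a).clip(0)*np.arange(len(a))).sum()/((max(a)*.93-a).clip(0)).sum()
    a=242+np.argmin(l);b=298+np.argmin(q)
    w=lambda c:np.average(np.arange(c-2,c+3),weights=(g[r,c-4:c+5].max()-g[r,c-2:c+3]))
    A,B=w(a),w(b);P=[ray(s,(u,r),.012)[:2]-C for u in (A,B)]
    print(r,round(A,1),round(B,1),[np.round([p@ex,p@ey],4) for p in P],round((P[0]+P[1])@ey/2,4))
o=st();sc=viewer.snapshot('scene')
for k in ['yellow']:
    for a,ce,m in blobs(sc,k):
        p=ray(sc,ce,.05)[:2]-C;print(ce,p@ex,p@ey)
u,v=map(int,proj(sc,[*(C+.1*ex),.03]));cr=sc['image'][v-60:v+60,u-80:u+80];cv2.imwrite('pics/s2.png',cv2.cvtColor(cv2.resize(cr,None,fx=5,fy=5,interpolation=cv2.INTER_CUBIC),cv2.COLOR_RGB2BGR))
E
```

```text
5 245.8 308.9 [array([0.1751, 0.025 ]), array([ 0.175 , -0.0233])] 0.0008
20 246.0 308.2 [array([0.1649, 0.0252]), array([ 0.1649, -0.0231])] 0.0011
35 246.8 308.1 [array([0.1545, 0.025 ]), array([ 0.1545, -0.0232])] 0.0009
50 246.9 307.8 [array([0.1438, 0.0252]), array([ 0.1438, -0.0234])] 0.0009
65 247.7 307.3 [array([0.1328, 0.0249]), array([ 0.1328, -0.0232])] 0.0009
80 247.9 307.1 [array([0.1216, 0.0252]), array([ 0.1215, -0.0234])] 0.0009
95 248.6 306.9 [array([0.11  , 0.0249]), array([ 0.1099, -0.0235])] 0.0007
110 248.8 306.3 [array([0.098 , 0.0251]), array([ 0.098 , -0.0233])] 0.0009
125 249.1 306.2 [array([0.0858, 0.0253]), array([ 0.0857, -0.0234])] 0.0009
140 249.8 306.0 [array([0.0732, 0.0251]), array([ 0.0731, -0.0236])] 0.0008
155 250.3 305.3 [array([0.0602, 0.025 ]), array([ 0.0602, -0.0233])] 0.0009
t 18.27 p [0.4816 0.1165 0.1668] g 0.752 0.0 F [-0.7 -0.3  0.2]
[39.27272727  7.51818182] -3.8857170889045505 2.4213813083325375
[269.18367347 189.32653061] 0.023580188817052455 0.0014275125095356723
```

View pics/s2.png

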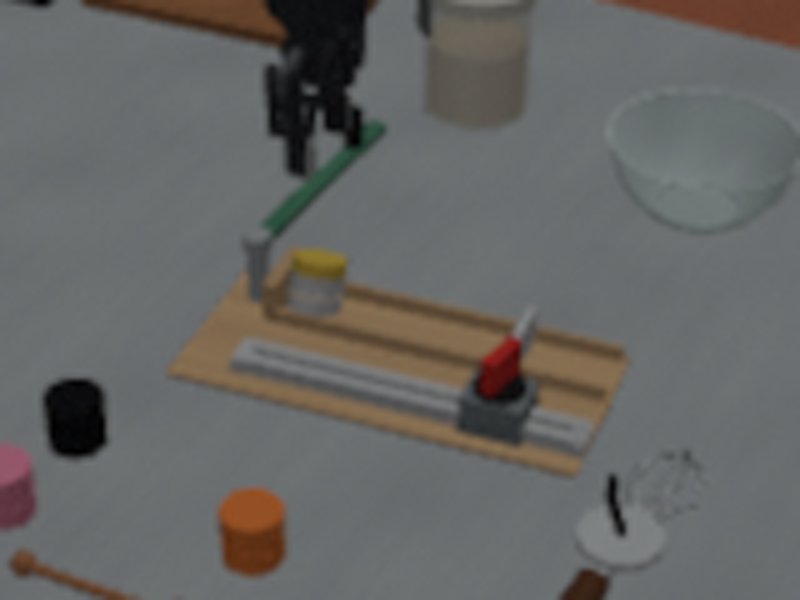

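```bash
sed -i 's/C=np.array(\[.4563,.1136\])/C=np.array([.4562,.1145])/' h.py; python3 -m crank '[-0.001,-0.0017,0.0399,0,0,0,0.75,0,0,0.0399,0,0,0,0.75,0,0,0.0399,0,0,0,0.75,0,0,0.0399,0,0,0,0.75,0,0,0,0,0,0,0.75,0,0,0,0,0,0,0.4,0,0,0,0,0,0,0.4,0,0,0,0,0,0,0.4,0,0,0,0,0,0,0.4,0,0,0,0,0,0,0.4]' 30; python3 -m crank '[0,0,-0.02,0,0,0,0.4,0,0,-0.02,0,0,0,0.4,0,0,-0.02,0,0,0,0.4,0,0,0,0,0,0,0.4,0,0,0,0,0,0,0.4,0,0,0,0,0,0,0.4]' 40
python3 - <<'E'
from h import *
st();s=viewer.snapshot('wrist');lids(s,.1);cr=s['image'][150:400,130:430];cv2.imwrite('pics/w7.png',cv2.cvtColor(cv2.resize(cr,None,fx=2.2,fy=2.2,interpolation=cv2.INTER_CUBIC),cv2.COLOR_RGB2BGR))
E
```

```text
time_s: 19.15
position: [0.4819, 0.1178, 0.0494]
orientation: [[0.992, 0.129, 0.002], [0.129, -0.992, 0.0], [0.002, 0.0, -1.0]]
ft_force: [0.6, 0.4, -1.2]
grip_width: 0.567
grip_force: 29.0
time_s: 19.65
position: [0.4809, 0.1177, 0.0929]
orientation: [[0.992, 0.129, -0.0], [0.129, -0.992, -0.0], [-0.0, 0.0, -1.0]]
ft_force: [-0.1, 0.1, -1.9]
grip_width: 0.556
grip_force: 38.5
t 19.65 p [0.4809 0.1177 0.0929] g 0.556 38.5 F [-0.1  0.1 -1.9]
yellow 7541 c 0.4826 0.1188 r 0.0243 mean [0.4836 0.1196]
```

View pics/w7.png

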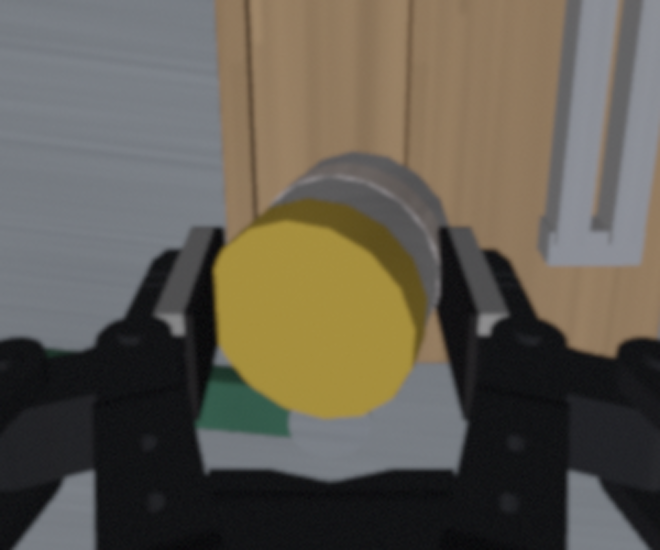

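```bash
python3 -m crank '[0,0,-0.04,0,0,0,0.4,-0.0036,0.0484,0,0,0,0,0.4,-0.0036,0.0484,0,0,0,0,0.4,-0.0036,0.0484,0,0,0,0,0.4,-0.0036,0.0484,0,0,0,0,0.4,-0.0036,0.0484,0,0,0,0,0.4,-0.0036,0.0484,0,0,0,0,0.4,-0.0036,0.0484,0,0,0,0,0.4,0,0,0.0338,0,0,0,0.4,0,0,0.0338,0,0,0,0.4,0,0,0.0338,0,0,0,0.4,0,0,0,0,0,0,0.4,0,0,0,0,0,0,1,0,0,0,0,0,0,1,0,0,0,0,0,0,1,0,0,-0.045,0,0,0,1,0,0,-0.045,0,0,0,1,0,0,-0.045,0,0,0,1,0,0,0,0,0,0,1]' 40;  python3 -m crank '[0,0,-0.04,0,0,0,1,0,0,0,0,0,0,1,0,0,0,0,0,0,1]'
python3 - <<'E'
from h import *
o=st();s=viewer.snapshot('wrist');lids(s,.042);save(s,'w8');print(np.round(o['orientation'],3))
E
```

```text
time_s: 21.28
position: [0.499, -0.1378, 0.1562]
orientation: [[0.991, 0.13, 0.013], [0.13, -0.991, -0.006], [0.012, 0.007, -1.0]]
ft_force: [0.9, -0.6, -0.5]
grip_width: 1.002
grip_force: 0.0
time_s: 21.53
position: [0.4964, -0.1368, 0.1808]
orientation: [[0.992, 0.13, 0.005], [0.13, -0.992, -0.002], [0.005, 0.003, -1.0]]
ft_force: [-0.0, 0.5, -0.7]
grip_width: 1.003
grip_force: 0.0
t 21.53 p [ 0.4964 -0.1368  0.1808] g 1.003 0.0 F [-0.   0.5 -0.7]
yellow 1923 c 0.4942 -0.1445 r 0.0226 mean [ 0.4946 -0.1447]
green 1865 c 0.4797 -0.3329 r 0.0247 mean [ 0.4799 -0.333 ]
blue 2568 c 0.567 -0.3127 r 0.025 mean [ 0.567  -0.3128]
[[ 0.992  0.13   0.005]
 [ 0.13  -0.992 -0.002]
 [ 0.005  0.003 -1.   ]]
```

```bash
python3 -m crank '[-0.0043,0.0098,0.0392,0,0,0,1,0,0,0.0392,0,0,0,1,0,0,0.0392,0,0,0,1,0,0,0.0392,0,0,0,1,0,0,0.0392,0,0,0,1,0,0,0,0,0,0,1,0,0,0,0,0,0,1,0,0,0,0,0,0,0.4,0,0,0,0,0,0,0.4,0,0,0,0,0,0,0.4,0,0,0,0,0,0,0.4,0,0,0,0,0,0,0.4,0,0,0,0,0,0,0.4]' 50
```

```text
time_s: 22.67
position: [0.494, -0.1447, 0.0333]
orientation: [[0.992, 0.13, 0.003], [0.13, -0.992, -0.001], [0.003, 0.002, -1.0]]
ft_force: [-0.9, 0.9, 7.2]
grip_width: 0.501
grip_force: 50.2
```

```bash
python3 -m crank '[0,0,-0.04,0,0,0,0.4,0,0,-0.04,0,0,0,0.4,0,0,-0.04,0,0,0,0.4,0,0,-0.04,0,0,0,0.4,0.0041,-0.0499,0,0,0,0,0.4,0.0041,-0.0499,0,0,0,0,0.4,0.0041,-0.0499,0,0,0,0,0.4,0.0041,-0.0499,0,0,0,0,0.4,0.0041,-0.0499,0,0,0,0,0.4,0.0041,-0.0499,0,0,0,0,0.4,0.0041,-0.0499,0,0,0,0,0.4,0,0,0,0,0,0,0.4,0,0,0,0,0,0,0.4,0,0,0,0,0,0,0.4,0,0,0.032,0,0,0,0.4,0,0,0.032,0,0,0,0.4,0,0,0.032,0,0,0,0.4,0,0,0,0,0,0,0.4,0,0,0,0,0,0,0.4]' 50
python3 - <<'E'
from h import *
o=st();p=np.array(o['position'][:2])-C;print(p@ex,p@ey)
s=viewer.snapshot('wrist');lids(s,o['position'][2]+.009)
E
```

```text
time_s: 24.25
position: [0.4802, 0.1169, 0.0791]
orientation: [[0.992, 0.127, -0.002], [0.127, -0.992, -0.0], [-0.003, 0.0, -1.0]]
ft_force: [0.3, -0.1, -0.7]
grip_width: 0.502
grip_force: 51.8
t 24.25 p [0.4802 0.1169 0.0791] g 0.502 51.8 F [ 0.3 -0.1 -0.7]
0.02409959700870358 -0.0007413011376840849
yellow 8378 c 0.4819 0.116 r 0.0245 mean [0.4828 0.1164]
```

```bash
python3 -m crank '[0.0027,-0.001,0.0151,0,0,0,0.4,0,0,0.0151,0,0,0,0.4,0,0,0.0151,0,0,0,0.4,0,0,0,0,0,0,0.4,0,0,0,0,0,0,0.4,0,0,0,0,0,0,0.4]' 50;python3 - <<'E'
from h import *
o=st();p=np.array(o['position'][:2])-C;print(p@ex,p@ey)
s=viewer.snapshot('wrist');lids(s,o['position'][2]+.009)
E
```

```text
time_s: 24.8
position: [0.4832, 0.1193, 0.0463]
orientation: [[0.992, 0.129, 0.002], [0.129, -0.992, 0.0], [0.002, 0.0, -1.0]]
ft_force: [0.4, -0.6, -1.2]
grip_width: 0.502
grip_force: 51.8
t 24.8 p [0.4832 0.1193 0.0463] g 0.502 51.8 F [ 0.4 -0.6 -1.2]
0.027397531070630723 0.001211826996201447
yellow 8455 c 0.4849 0.1186 r 0.0245 mean [0.4856 0.1187]
```

```bash
python3 -m crank '[0,0.001,0.004,0,0,0,0.4,0,0,0.003,0,0,0,0.4,0,0,0,0,0,0,0.4,0,0,0,0,0,0,0.4]' 50;python3 - <<'E'
from h import *
o=st();p=np.array(o['position'][:2])-C;print(p@ex,p@ey)
E
```

```text
time_s: 25.18
position: [0.4825, 0.1185, 0.0402]
orientation: [[0.992, 0.129, -0.0], [0.129, -0.992, -0.0], [-0.0, 0.0, -1.0]]
ft_force: [-0.5, 0.2, -1.1]
grip_width: 0.498
grip_force: 51.8
t 25.18 p [0.4825 0.1185 0.0402] g 0.498 51.8 F [-0.5  0.2 -1.1]
0.026626548011408135 0.0005390637433458163
```

```bash
python3 -m crank '[0,0,0,0,0,0,0.75,0,0,0,0,0,0,0.75,0,0,0,0,0,0,0.75,0,0,-0.03,0,0,0,0.75,0,0,-0.045,0,0,0,0.75,0,0,-0.045,0,0,0,0.75,0,0,-0.045,0,0,0,0.75,0,0,0,0,0,0,0.75,0,0,0,0,0,0,0.75,0,0,0,0,0,0,0.75]' 40
python3 - <<'E'
from h import *
o=st();s=viewer.snapshot('wrist')
for a,ce,m in blobs(s,'yellow',110,40,200):
    v,u=np.nonzero(m);P=np.array([ray(s,(x,y),.048)[:2] for x,y in zip(u,v)]);c,r=cv2.minEnclosingCircle(P.astype(np.float32));c=np.array(c)-C;print(a,r,c@ex,c@ey)
t=viewer.snapshot('top');
for k in ['green','blue']:
    for a,ce,m in blobs(t,k):
        if a>60: print(k,a,np.round(ray(t,ce,.041)[:2],4))
E
```

```text
time_s: 26.02
position: [0.4821, 0.1185, 0.1636]
orientation: [[0.992, 0.129, -0.0], [0.129, -0.992, -0.0], [-0.001, 0.0, -1.0]]
ft_force: [-0.6, 0.8, -0.6]
grip_width: 0.752
grip_force: 0.0
t 26.02 p [0.4821 0.1185 0.1636] g 0.752 0.0 F [-0.6  0.8 -0.6]
2450 0.023304365575313568 0.02609036725891114 -0.00012518305366516623
green 102 [ 0.4761 -0.3381]
blue 116 [0.848  0.5536]
blue 114 [ 0.5646 -0.3168]
blue 93 [-0.0567 -0.8536]
blue 69 [-0.0733 -0.597 ]
```

```bash
python3 -m crank '[0,0,-0.035,0,0,0,1,0,0,-0.035,0,0,0,1,0.0031,0.049,0,0,0,0,1,0.0031,0.049,0,0,0,0,1,0.0031,0.049,0,0,0,0,1,0.0031,0.049,0,0,0,0,1,0.0031,0.049,0,0,0,0,1,0.0031,0.049,0,0,0,0,1,0.0031,0.049,0,0,0,0,1,0.0031,0.049,0,0,0,0,1,0.0031,0.049,0,0,0,0,1,0.0031,0.049,0,0,0,0,1,0.0031,0.049,0,0,0,0,1,0.0031,0.049,0,0,0,0,1,0,0,0,0,0,0,1,0,0,0,0,0,0,1,0,0,0,0,0,0,1]' 50
python3 - <<'E'
from h import *
o=st();s=viewer.snapshot('wrist');lids(s,.042);print(np.round(o['orientation'],3))
E
```

```text
time_s: 27.53
position: [0.5668, -0.3146, 0.2147]
orientation: [[0.992, 0.129, -0.003], [0.129, -0.992, 0.002], [-0.002, -0.003, -1.0]]
ft_force: [0.4, 0.9, 0.2]
grip_width: 0.998
grip_force: 0.0
t 27.53 p [ 0.5668 -0.3146  0.2147] g 0.998 0.0 F [0.4 0.9 0.2]
green 1222 c 0.4807 -0.3375 r 0.0232 mean [ 0.481  -0.3372]
blue 1573 c 0.5679 -0.3165 r 0.0225 mean [ 0.5681 -0.3166]
[[ 0.992  0.129 -0.003]
 [ 0.129 -0.992  0.002]
 [-0.002 -0.003 -1.   ]]
```

```bash
python3 -m crank '[0.0012,0.0027,0.0482,0,0,0,1,0,0,0.0482,0,0,0,1,0,0,0.0482,0,0,0,1,0,0,0.0482,0,0,0,1,0,0,0.0482,0,0,0,1,0,0,0,0,0,0,1,0,0,0,0,0,0,1,0,0,0,0,0,0,0.4,0,0,0,0,0,0,0.4,0,0,0,0,0,0,0.4,0,0,0,0,0,0,0.4,0,0,0,0,0,0,0.4,0,0,0,0,0,0,0.4]' 50
```

```text
time_s: 28.67
position: [0.5697, -0.3177, 0.0386]
orientation: [[0.992, 0.129, 0.004], [0.129, -0.992, -0.002], [0.003, 0.003, -1.0]]
ft_force: [-0.2, 1.1, 8.2]
grip_width: 0.494
grip_force: 50.5
```

```bash
python3 -m crank '[0,0,-0.04,0,0,0,0.4,0,0,-0.04,0,0,0,0.4,0,0,-0.04,0,0,0,0.4,0,0,-0.04,0,0,0,0.4,0.0024,-0.0493,0,0,0,0,0.4,0.0024,-0.0493,0,0,0,0,0.4,0.0024,-0.0493,0,0,0,0,0.4,0.0024,-0.0493,0,0,0,0,0.4,0.0024,-0.0493,0,0,0,0,0.4,0.0024,-0.0493,0,0,0,0,0.4,0.0024,-0.0493,0,0,0,0,0.4,0.0024,-0.0493,0,0,0,0,0.4,0.0024,-0.0493,0,0,0,0,0.4,0.0024,-0.0493,0,0,0,0,0.4,0.0024,-0.0493,0,0,0,0,0.4,0.0024,-0.0493,0,0,0,0,0.4,0,0,0,0,0,0,0.4,0,0,0,0,0,0,0.4,0,0,0,0,0,0,0.4]' 50
python3 - <<'E'
from h import *
o=st();p=np.array(o['position'][:2])-C;print(p@ex,p@ey)
s=viewer.snapshot('wrist');lids(s,o['position'][2]+.005);save(s,'w9')
E
```

```text
time_s: 30.25
position: [0.5326, 0.1254, 0.1564]
orientation: [[0.991, 0.13, 0.001], [0.13, -0.991, -0.0], [0.001, 0.001, -1.0]]
ft_force: [0.1, -0.6, -1.6]
grip_width: 0.498
grip_force: 51.3
t 30.25 p [0.5326 0.1254 0.1564] g 0.498 51.3 F [ 0.1 -0.6 -1.6]
0.07719374573694843 0.0009423444377168884
blue 7677 c 0.5338 0.1247 r 0.0238 mean [0.5345 0.1248]
```

View pics/w9.png

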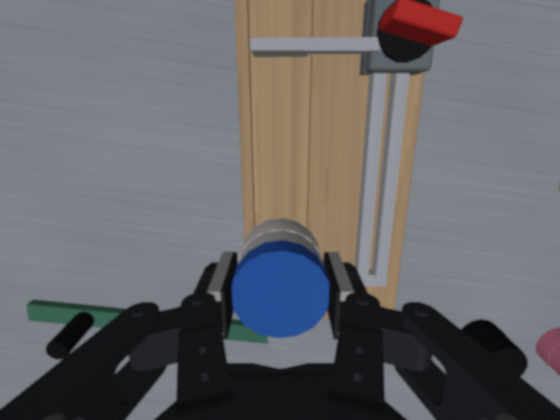

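```bash
python3 -m crank '[0.001,0.0009,0.0353,0,0,0,0.4,0,0,0.0353,0,0,0,0.4,0,0,0.0353,0,0,0,0.4,0,0,0.0353,0,0,0,0.4,0,0,0,0,0,0,0.4,0,0,0,0,0,0,0.4,0,0,0,0,0,0,0.4]' 50;python3 - <<'E'
from h import *
o=st();p=np.array(o['position'][:2])-C;print(p@ex,p@ey)
E
```

```text
time_s: 30.88
position: [0.5342, 0.1242, 0.0511]
orientation: [[0.992, 0.128, 0.002], [0.128, -0.992, -0.0], [0.002, 0.0, -1.0]]
ft_force: [-0.2, 0.3, -1.2]
grip_width: 0.498
grip_force: 52.4
t 30.88 p [0.5342 0.1242 0.0511] g 0.498 52.4 F [-0.2  0.3 -1.2]
0.07865410772620925 -0.0004723631832076819
```

```bash
python3 -m crank '[0,-0.0003,0.004,0,0,0,0.4,0,0,0.004,0,0,0,0.4,0,0,0,0,0,0,0.4,0,0,0,0,0,0,0.4]' 50;python3 - <<'E'
from h import *
o=st();p=np.array(o['position'][:2])-C;print(p@ex,p@ey)
E
```

```text
time_s: 31.22
position: [0.5337, 0.1253, 0.0445]
orientation: [[0.992, 0.13, 0.001], [0.13, -0.992, -0.0], [0.001, 0.0, -1.0]]
ft_force: [0.9, -1.3, -0.1]
grip_width: 0.498
grip_force: 52.5
t 31.22 p [0.5337 0.1253 0.0445] g 0.498 52.5 F [ 0.9 -1.3 -0.1]
0.07827990046974492 0.0006546123874005704
```

```bash
python3 -m crank '[0,0,0,0,0,0,0.75,0,0,0,0,0,0,0.75,0,0,0,0,0,0,0.75,0,0,-0.03,0,0,0,0.75,0,0,-0.045,0,0,0,0.75,0,0,-0.045,0,0,0,0.75,0,0,-0.045,0,0,0,0.75,0,0,0,0,0,0,0.75,0,0,0,0,0,0,0.75,0,0,0,0,0,0,0.75]' 40
cat >> h.py <<'E'
def row(s):
    for k in ['yellow','green','blue']:
        for a,ce,m in blobs(s,k,110,40,200):
            v,u=np.nonzero(m);P=np.array([ray(s,(x,y),.048)[:2] for x,y in zip(u,v)]);c,r=cv2.minEnclosingCircle(P.astype(np.float32));c=np.array(c)-C;print(k,a,'r',round(r,4),'caddy',round(c@ex,4),round(c@ey,4))
E
python3 - <<'E'
from h import *
o=st();s=viewer.snapshot('wrist');row(s)
t=viewer.snapshot('top')
for k in ['green']:
    for a,ce,m in blobs(t,k):
        if a>60: print(k,a,np.round(ray(t,ce,.041)[:2],4))
E
```

```text
time_s: 32.05
position: [0.5328, 0.1253, 0.1672]
orientation: [[0.992, 0.13, -0.001], [0.13, -0.992, -0.0], [-0.001, 0.0, -1.0]]
ft_force: [-0.5, -0.0, -1.3]
grip_width: 0.753
grip_force: 0.0
t 32.05 p [0.5328 0.1253 0.1672] g 0.753 0.0 F [-0.5 -0.  -1.3]
yellow 2108 r 0.0244 caddy 0.0259 0.001
blue 2231 r 0.023 caddy 0.0771 0.0002
green 104 [ 0.4759 -0.3377]
```

```bash
python3 -m crank '[0,0,-0.03,0,0,0,1,0,0,-0.03,0,0,0,1,-0.0124,0.0502,0,0,0,0,1,-0.0124,0.0502,0,0,0,0,1,-0.0124,0.0502,0,0,0,0,1,-0.0124,0.0502,0,0,0,0,1,-0.0124,0.0502,0,0,0,0,1,-0.0124,0.0502,0,0,0,0,1,-0.0124,0.0502,0,0,0,0,1,-0.0124,0.0502,0,0,0,0,1,-0.0124,0.0502,0,0,0,0,1,-0.0124,0.0502,0,0,0,0,1,-0.0124,0.0502,0,0,0,0,1,-0.0124,0.0502,0,0,0,0,1,0,0,0,0,0,0,1,0,0,0,0,0,0,1,0,0,0,0,0,0,1]' 50
python3 - <<'E'
from h import *
o=st();s=viewer.snapshot('wrist');lids(s,.042);print(np.round(o['orientation'],3))
E
```

```text
time_s: 33.57
position: [0.4806, -0.3365, 0.2111]
orientation: [[0.992, 0.129, -0.002], [0.129, -0.992, 0.002], [-0.002, -0.003, -1.0]]
ft_force: [-0.5, 0.3, 0.5]
grip_width: 1.0
grip_force: 0.0
t 33.57 p [ 0.4806 -0.3365  0.2111] g 1.0 0.0 F [-0.5  0.3  0.5]
green 1498 c 0.4788 -0.3374 r 0.0219 mean [ 0.4792 -0.3376]
[[ 0.992  0.129 -0.002]
 [ 0.129 -0.992  0.002]
 [-0.002 -0.003 -1.   ]]
```

```bash
python3 -m crank '[-0.0023,0.001,0.0471,0,0,0,1,0,0,0.0471,0,0,0,1,0,0,0.0471,0,0,0,1,0,0,0.0471,0,0,0,1,0,0,0.0471,0,0,0,1,0,0,0,0,0,0,1,0,0,0,0,0,0,1,0,0,0,0,0,0,0.4,0,0,0,0,0,0,0.4,0,0,0,0,0,0,0.4,0,0,0,0,0,0,0.4,0,0,0,0,0,0,0.4,0,0,0,0,0,0,0.4]' 50
```

```text
time_s: 34.7
position: [0.4805, -0.3387, 0.0384]
orientation: [[0.992, 0.129, 0.003], [0.129, -0.992, -0.002], [0.003, 0.003, -1.0]]
ft_force: [0.0, 1.8, 8.7]
grip_width: 0.5
grip_force: 50.0
```

```bash
python3 -m crank '[0,0,-0.04,0,0,0,0.4,0,0,-0.04,0,0,0,0.4,0,0,-0.04,0,0,0,0.4,0,0,-0.04,0,0,0,0.4,0.0183,-0.0503,0,0,0,0,0.4,0.0183,-0.0503,0,0,0,0,0.4,0.0183,-0.0503,0,0,0,0,0.4,0.0183,-0.0503,0,0,0,0,0.4,0.0183,-0.0503,0,0,0,0,0.4,0.0183,-0.0503,0,0,0,0,0.4,0.0183,-0.0503,0,0,0,0,0.4,0.0183,-0.0503,0,0,0,0,0.4,0.0183,-0.0503,0,0,0,0,0.4,0.0183,-0.0503,0,0,0,0,0.4,0.0183,-0.0503,0,0,0,0,0.4,0.0183,-0.0503,0,0,0,0,0.4,0,0,0,0,0,0,0.4,0,0,0,0,0,0,0.4,0,0,0,0,0,0,0.4]' 50
python3 - <<'E'
from h import *
o=st();p=np.array(o['position'][:2])-C;print(p@ex,p@ey)
s=viewer.snapshot('wrist');lids(s,o['position'][2]+.005)
E
```

```text
time_s: 36.28
position: [0.5839, 0.1321, 0.1563]
orientation: [[0.991, 0.13, 0.0], [0.13, -0.991, -0.0], [0.0, 0.001, -1.0]]
ft_force: [0.1, -0.3, -0.6]
grip_width: 0.497
grip_force: 51.6
t 36.28 p [0.5839 0.1321 0.1563] g 0.497 51.6 F [ 0.1 -0.3 -0.6]
0.12894795274121953 0.0008886660764595871
yellow 254 c 0.563 0.1298 r 0.01 mean [0.5604 0.1297]
green 7431 c 0.5853 0.1313 r 0.0236 mean [0.5859 0.1315]
```

Same offsets as for blue, so I repeat the same insertion.

```bash
python3 -m crank '[0.001,0.0009,0.0353,0,0,0,0.4,0,0,0.0353,0,0,0,0.4,0,0,0.0353,0,0,0,0.4,0,0,0.0353,0,0,0,0.4,0,0,0,0,0,0,0.4,0,0,0,0,0,0,0.4,0,0,0,0,0,0,0.4]' 50;python3 - <<'E'
from h import *
o=st();p=np.array(o['position'][:2])-C;print(p@ex,p@ey)
E
```

```text
time_s: 36.92
position: [0.5856, 0.1307, 0.0512]
orientation: [[0.992, 0.128, 0.001], [0.128, -0.992, -0.0], [0.001, 0.0, -1.0]]
ft_force: [-0.2, 0.6, -1.1]
grip_width: 0.497
grip_force: 54.4
t 36.92 p [0.5856 0.1307 0.0512] g 0.497 54.4 F [-0.2  0.6 -1.1]
0.1303996995138562 -0.0007134302015959792
```

```bash
python3 -m crank '[0,-0.0003,0.004,0,0,0,0.4,0,0,0.004,0,0,0,0.4,0,0,0,0,0,0,0.4,0,0,0,0,0,0,0.4]' 50; python3 -m crank '[0,0,0,0,0,0,0.75,0,0,0,0,0,0,0.75,0,0,0,0,0,0,0.75,0,0,-0.03,0,0,0,0.75,0,0,-0.045,0,0,0,0.75,0,0,-0.045,0,0,0,0.75,0,0,-0.045,0,0,0,0.75,0,0,0,0,0,0,0.75,0,0,0,0,0,0,0.75,0,0,0,0,0,0,0.75]' 40
python3 - <<'E'
from h import *
o=st();s=viewer.snapshot('wrist');row(s);save(s,'w10');print(np.round(o['orientation'],3))
for a,ce,m in blobs(s,'red',110,40):
    if a>300:
        v,u=np.nonzero(m);P=np.array([ray(s,(x,y),.073)[:2] for x,y in zip(u,v)]);print(a,ce,np.round(P.mean(0),4),P.min(0),P.max(0))
E
```

```text
time_s: 37.25
position: [0.5853, 0.1316, 0.0446]
orientation: [[0.992, 0.129, 0.001], [0.129, -0.992, -0.0], [0.001, 0.0, -1.0]]
ft_force: [0.1, 0.4, -1.4]
grip_width: 0.495
grip_force: 54.4
time_s: 38.08
position: [0.5846, 0.1318, 0.1674]
orientation: [[0.992, 0.13, -0.0], [0.13, -0.992, -0.0], [-0.0, 0.0, -1.0]]
ft_force: [0.1, 0.6, -0.2]
grip_width: 0.75
grip_force: 0.0
t 38.08 p [0.5846 0.1318 0.1674] g 0.75 0.0 F [ 0.1  0.6 -0.2]
yellow 1878 r 0.0254 caddy 0.0275 0.0017
green 2122 r 0.0224 caddy 0.1286 -0.0014
blue 1973 r 0.024 caddy 0.0783 -0.0012
[[ 0.992  0.13  -0.   ]
 [ 0.13  -0.992 -0.   ]
 [-0.     0.    -1.   ]]
1493 [401.26992632 110.39651708] [0.6681 0.0612] [0.65988549 0.03679327] [0.67694029 0.08398521]
```

View pics/w10.png

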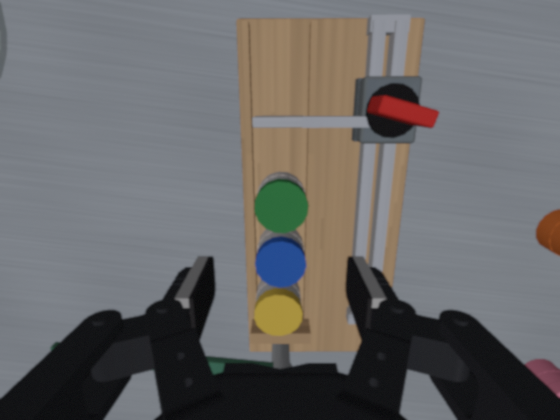

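```bash
python3 -m crank '[0,0,0,0,0,-0.0567,1,0,0,0,0,0,-0.0567,1,0,0,0,0,0,-0.0567,1,0,0,0,0,0,-0.0567,1,0,0,0,0,0,-0.0567,1,0,0,0,0,0,-0.0567,1,0,0,0,0,0,-0.0567,1,0,0,0,0,0,-0.0567,1,0,0,0,0,0,-0.0567,1,0,0,0,0,0,-0.0567,1,0,0,0,0,0,-0.0567,1,-0.0272,0.0414,0,0,0,0,1,-0.0272,0.0414,0,0,0,0,1,-0.0272,0.0414,0,0,0,0,1,0,0,0,0,0,0,1,0,0,0,0,0,0,1,0,0,0,0,0,0,1]' 50
python3 - <<'E'
from h import *
o=st();print(np.round(o['orientation'],3));print(tool(o,[.6688,.0588,.0712]))
E
```

```text
time_s: 39.55
position: [0.6681, 0.0587, 0.1657]
orientation: [[0.135, 0.991, -0.004], [0.991, -0.135, 0.0], [-0.0, -0.004, -1.0]]
ft_force: [-0.1, -0.4, -0.6]
grip_width: 0.999
grip_force: 0.0
t 39.55 p [0.6681 0.0587 0.1657] g 0.999 0.0 F [-0.1 -0.4 -0.6]
[[ 0.135  0.991 -0.004]
 [ 0.991 -0.135  0.   ]
 [-0.    -0.004 -1.   ]]
[0.0002 0.001  0.0945]
```

Go down and pinch the knob.

```bash
python3 -m crank '[0,0.001,0.042,0,0,0,1,0,0,0.042,0,0,0,1,0,0,0.042,0,0,0,1,0,0,0,0,0,0,1,0,0,0,0,0,0,0.05,0,0,0,0,0,0,0.05,0,0,0,0,0,0,0.05,0,0,0,0,0,0,0.05,0,0,0,0,0,0,0.05,0,0,0,0,0,0,0.05,0,0,0,0,0,0,0.05]' 60
```

```text
time_s: 40.47
position: [0.6703, 0.0586, 0.0746]
orientation: [[0.134, 0.991, 0.002], [0.991, -0.134, -0.0], [0.0, 0.002, -1.0]]
ft_force: [-1.7, 1.6, 6.4]
grip_width: 0.119
grip_force: 60.7
```

```bash
python3 -m crank '[-0.00302,-0.01115,0,0,0,0,0.05,-0.00302,-0.01115,0,0,0,0,0.05,-0.00302,-0.01115,0,0,0,0,0.05,-0.00302,-0.01115,0,0,0,0,0.05,-0.00302,-0.01115,0,0,0,0,0.05,-0.00302,-0.01115,0,0,0,0,0.05,0,0,0,0,0,0,0.05,0,0,0,0,0,0,0.05]' 60
python3 - <<'E'
from h import *
o=st();p=np.array(o['position'][:2])-C;print('stop',p@ex-.012,p@ey)
t=viewer.snapshot('top');s=viewer.snapshot('scene')
for q in (t,s):
  for k in ['yellow','green','blue']:
    for a,ce,m in blobs(q,k):
        p=ray(q,ce,.048)[:2]-C
        if -.03<p@ex<.25 and abs(p@ey)<.03: print(k,a,np.round(p@ex,4),np.round(p@ey,4))
E
```

```text
time_s: 41.13
position: [0.6184, 0.0517, 0.0746]
orientation: [[0.134, 0.991, 0.001], [0.991, -0.134, -0.0], [-0.0, 0.001, -1.0]]
ft_force: [-1.2, 0.5, 6.7]
grip_width: 0.126
grip_force: 60.9
t 41.13 p [0.6184 0.0517 0.0746] g 0.126 60.9 F [-1.2  0.5  6.7]
stop 0.14073329077228058 -0.08329979056358229
yellow 73 0.0263 -0.0065
blue 52 0.0729 -0.0111
```

```bash
F() { tail -n +1 | grep -E 'position|ft_force'; }; python3 -m crank '[-0.0007,-0.00257,0,0,0,0,0.05,-0.0007,-0.00257,0,0,0,0,0.05,-0.00035,-0.0013,0,0,0,0,0.05,0,0,0,0,0,0,0.05,0,0,0,0,0,0,0.05]' 60|F; python3 -m crank '[-0.0007,-0.00257,0,0,0,0,0.05,0,0,0,0,0,0,0.05,0,0,0,0,0,0,0.05]' 60|F;  python3 -m crank '[-0.0007,-0.00257,0,0,0,0,0.05,0,0,0,0,0,0,0.05,0,0,0,0,0,0,0.05]' 60|F
```

```text
position: [0.6146, 0.0512, 0.0746]
ft_force: [1.8, 0.1, 7.2]
position: [0.6126, 0.0509, 0.0746]
ft_force: [2.0, 0.7, 7.4]
position: [0.6108, 0.0507, 0.0746]
ft_force: [2.5, 0.3, 6.8]
```

```bash
python3 -m crank '[-0.0007,-0.00257,0,0,0,0,0.05,0,0,0,0,0,0,0.05,0,0,0,0,0,0,0.05]' 60|grep -E 'posi|ft';  python3 -m crank '[-0.0005,-0.0017,0,0,0,0,0.05,0,0,0,0,0,0,0.05,0,0,0,0,0,0,0.05]' 60|grep -E 'posi|ft'
```

```text
position: [0.6088, 0.0505, 0.0746]
ft_force: [3.2, 1.0, 6.3]
position: [0.6085, 0.0504, 0.0746]
ft_force: [7.2, 2.4, 3.7]
```

```bash
python3 -m crank '[0,0,0,0,0,0.0565,0.05,0,0,0,0,0,0.0565,0.05,0,0,0,0,0,0.0565,0.05,0,0,0,0,0,0.0565,0.05,0,0,0,0,0,0.0565,0.05,0,0,0,0,0,0.0565,0.05,0,0,0,0,0,0.0565,0.05,0,0,0,0,0,0.0565,0.05,0,0,0,0,0,0.0565,0.05,0,0,0,0,0,0.0565,0.05,0,0,0,0,0,0.0565,0.05,0,0,0,0,0,0.02,0.05,0,0,0,0,0,0,0.05,0,0,0,0,0,0,0.05]' 60;python3 - <<'E'
from h import *
o=st();p=np.array(o['position'][:2])-C;print('stop',p@ex-.012,p@ey,o['wrist_torque'])
E
```

```text
time_s: 43.82
position: [0.6093, 0.0496, 0.0747]
orientation: [[0.996, 0.094, 0.008], [0.094, -0.996, -0.001], [0.008, 0.002, -1.0]]
ft_force: [9.5, -0.9, 1.9]
grip_width: 0.126
grip_force: 61.8
t 43.82 p [0.6093 0.0496 0.0747] g 0.126 61.8 F [ 9.5 -0.9  1.9]
stop 0.13136892874298536 -0.08414848698636013 [-0.07261601 -1.41245578  0.77983934]
```

```bash
python3 -m crank '[0,0,0,0,0,0,0.5,0,0,0,0,0,0,0.5,0,0,0,0,0,0,0.5,0,0,-0.045,0,0,0,0.5,0,0,-0.045,0,0,0,0.5,0,0,-0.045,0,0,0,0.5,-0.04,-0.03,0,0,0,0,0.5,-0.04,-0.03,0,0,0,0,0.5,0,0,0,0,0,0,1,0,0,0,0,0,0,1,0,0,0,0,0,0,1]' 40
python3 - <<'E'
from h import *
o=st();s=viewer.snapshot('wrist');row(s);save(s,'w11')
for a,ce,m in blobs(s,'red',110,40):
    if a>300:
        v,u=np.nonzero(m); P=np.array([ray(s,(x,y),.076)[:2] for x,y in zip(u,v)])
        vx,vy,x0,y0=cv2.fitLine(P.astype(np.float32),cv2.DIST_L2,0,.01,.01).ravel();print(a,'blade yaw',np.arctan(vy/vx),x0,y0)
E
```

```text
time_s: 44.73
position: [0.5423, 0.0894, 0.1746]
orientation: [[0.996, 0.093, 0.0], [0.093, -0.996, -0.0], [0.0, 0.0, -1.0]]
ft_force: [0.7, 0.5, -0.1]
grip_width: 0.899
grip_force: 0.0
t 44.73 p [0.5423 0.0894 0.1746] g 0.899 0.0 F [ 0.7  0.5 -0.1]
yellow 1847 r 0.0244 caddy 0.023 0.0012
green 2196 r 0.0223 caddy 0.1084 -0.0023
blue 1991 r 0.0232 caddy 0.0663 -0.0015
1420 blade yaw 0.14874065 0.60937774 0.051434375
```

View pics/w11.png

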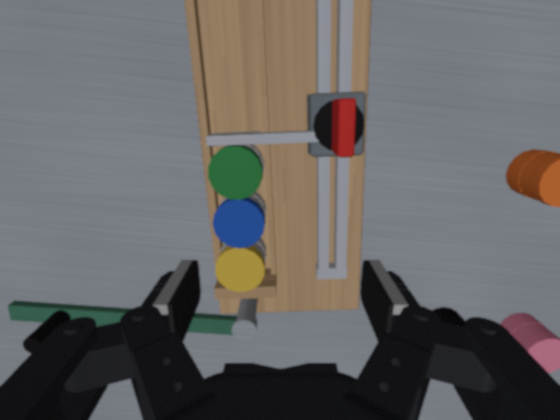

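```bash
python3 -m crank '[0,0,0,0,0,-0.0597,1,0,0,0,0,0,-0.0597,1,0,0,0,0,0,-0.0597,1,0,0,0,0,0,-0.0597,1,0,0,0,0,0,-0.0597,1,0,0,0,0,0,-0.0597,1,0,0,0,0,0,-0.0597,1,0,0,0,0,0,-0.0597,1,0,0,0,0,0,-0.0597,1,0,0,0,0,0,-0.0597,1,0,0,0,0,0,-0.0597,1,0,0,0,0,0,-0.0597,1,0.0412,-0.0251,0,0,0,0,1,0.0412,-0.0251,0,0,0,0,1,0.0412,-0.0251,0,0,0,0,1,0.0412,-0.0251,0,0,0,0,1,0.0412,-0.0251,0,0,0,0,1,0.0412,-0.0251,0,0,0,0,1,0,0,0,0,0,0,1,0,0,0,0,0,0,1]' 30
python3 - <<'E'
from h import *
import time
o=st();print(np.round(o['orientation'],3));print(tool(o,[.4253,.2723,.089]))
s=viewer.snapshot('wrist')
for d in models.landmark_of('bar_grip','wrist')[:2]: print(d['confidence'],np.round(ray(s,d['uv'],.084),4))
E
```

```text
time_s: 46.45
position: [0.4252, 0.2734, 0.1743]
orientation: [[-0.025, 1.0, 0.0], [1.0, 0.025, -0.0], [-0.0, 0.0, -1.0]]
ft_force: [0.5, 0.4, 0.2]
grip_width: 1.0
grip_force: 0.0
t 46.45 p [0.4252 0.2734 0.1743] g 1.0 0.0 F [0.5 0.4 0.2]
[[-0.025  1.     0.   ]
 [ 1.     0.025 -0.   ]
 [-0.     0.    -1.   ]]
[-0.0011  0.0001  0.0853]
0.17 [0.4464 0.1823 0.084 ]
```

```bash
python3 -m crank '[-0.0015,0,0.038,0,0,0,1,0,0,0.038,0,0,0,1,0,0,0.038,0,0,0,1,0,0,0,0,0,0,1,0,0,0,0,0,0,0.1,0,0,0,0,0,0,0.1,0,0,0,0,0,0,0.1,0,0,0,0,0,0,0.1,0,0,0,0,0,0,0.1,0,0,0,0,0,0,0.1,0,0,0,0,0,0,0.1]' 30
```

```text
time_s: 47.47
position: [0.4257, 0.2714, 0.09]
orientation: [[-0.022, 1.0, 0.002], [1.0, 0.022, 0.001], [0.001, 0.002, -1.0]]
ft_force: [-0.3, -0.1, 5.9]
grip_width: 0.174
grip_force: 29.2
```

```bash
python3 -m crank '[-0.00157,0.02584,0,0,0,0.058,0.1,-0.00157,0.02584,0,0,0,0.058,0.1,-0.00157,0.02584,0,0,0,0.058,0.1,-0.00157,0.02584,0,0,0,0.058,0.1,-0.00157,0.02584,0,0,0,0.058,0.1,-0.00157,0.02584,0,0,0,0.058,0.1,-0.00157,0.02584,0,0,0,0.058,0.1,-0.00157,0.02584,0,0,0,0.058,0.1,-0.00157,0.02584,0,0,0,0.058,0.1,-0.00157,0.02584,0,0,0,0.058,0.1,-0.00157,0.02584,0,0,0,0.058,0.1,-0.00157,0.02584,0,0,0,0.058,0.1,0,0,0,0,0,0,0.1,0,0,0,0,0,0,0.1]' 30; python3 - <<'E'
from h import *
o=st();p=np.array(o['position'][:2])-C;print(p@ex,p@ey,'bar',np.arctan2(p@ey,p@ex+.028))
E
```

```text
time_s: 48.63
position: [0.5862, 0.1324, 0.0899]
orientation: [[0.991, 0.133, -0.002], [0.133, -0.991, 0.0], [-0.002, -0.0, -1.0]]
ft_force: [-6.8, -0.2, 9.8]
grip_width: 0.178
grip_force: 30.8
t 48.63 p [0.5862 0.1324 0.0899] g 0.178 30.8 F [-6.8 -0.2  9.8]
0.13120774352887438 0.0009236954701835333 bar 0.00580175992508057
```

```bash
python3 -m crank '[0,0,0,0,0,0,0.6,0,0,0,0,0,0,0.6,0,0,0,0,0,0,0.6,0,0,-0.045,0,0,0,0.6,0,0,-0.045,0,0,0,0.6,0,0,-0.045,0,0,0,0.6,0,0,-0.045,0,0,0,0.6,-0.02,0,-0.04,0,0,0,0.6,-0.04,0,-0.03,0,0,0,0.6,0,0,0,0,0,0,0.6,0,0,0,0,0,0,0.6,0,0,0,0,0,0,0.6]' 30
python3 - <<'E'
from h import *
o=st();s=viewer.snapshot('wrist');row(s)
for k,z in [('green',.064),('red',.076)]:
  for a,ce,m in blobs(s,k,60 if k=='green' else 110,20):
    if a>300:
        v,u=np.nonzero(m);P=np.array([ray(s,(x,y),z)[:2] for x,y in zip(u,v)])
        vx,vy,x0,y0=cv2.fitLine(P.astype(np.float32),cv2.DIST_L2,0,.01,.01).ravel();print(k,a,np.round(ce),'ang-yaw',round(np.arctan(vy/vx)-.13,3),x0,y0)
E
```

```text
time_s: 49.63
position: [0.5427, 0.1269, 0.2758]
orientation: [[0.991, 0.135, -0.0], [0.135, -0.991, -0.0], [-0.0, 0.0, -1.0]]
ft_force: [1.0, 0.3, -0.9]
grip_width: 0.602
grip_force: 0.0
t 49.63 p [0.5427 0.1269 0.2758] g 0.602 0.0 F [ 1.   0.3 -0.9]
yellow 358 r 0.0214 caddy 0.0218 0.0116
yellow 252 r 0.0195 caddy 0.0213 -0.0106
green 278 r 0.0179 caddy 0.1088 0.0089
green 348 r 0.0196 caddy 0.1083 -0.0078
blue 244 r 0.0193 caddy 0.066 0.0102
blue 284 r 0.0199 caddy 0.0655 -0.0094
green 575 [280. 113.] ang-yaw -0.006 0.6108666 0.13514829
green 2060 [281. 190.] ang-yaw -0.01 0.5296909 0.12365686
red 780 [362. 127.] ang-yaw 0.031 0.6091256 0.05276125
```

The bar is home over the middle of all three lids, the knob is tight, the row is snug, and the robot is clear of everything.

```bash
python3 -c "
from bench import manip
print(manip.hand_in())"
```

```text
the job is handed in; nothing more can be done
None
```

The job is handed in: the yellow, blue and green tins (no red one was there) stand snug in the channel, the knob is tight and the bar is home. The yellow tin first landed tilted on the channel wall, so I reset it upright and placed it again. My last measurements showed everything in place, but the hand-in returned no verdict.

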